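Ready the bonding bench: right the fallen bottles, open the safety bottles

TASK

Get this hangar bench ready for two-part bonding: first stand every fallen square bottle upright on the rubber mat, so that nothing can be knocked against an open bottle. Then open both safety bottles in their clamps, each by pressing its child-resistant cap down and turning it anticlockwise past the lock, and lay the two caps in the steel tray. At the end all the square bottles must be standing on the mat and both caps lying in the tray; leave the other things on the bench where they are.

Things in the scene. Friction and masses are not known exactly. Their poses are not given: they have to be found in the camera images.
- bottle_a: one of two or three fallen bottles (may be absent): a square grey plastic bottle, 50 mm (its x) by 50 mm (its y), body 80 mm tall, with a round 25 mm black screw cap on top, 101 mm overall, about 160 g, heaviest near its base. Origin: centre of the underside of its base; its z axis runs from base to neck. It starts lying on a flat side with the neck roughly towards the robot, its z axis level
- bottle_b: one of two or three fallen bottles (may be absent): a square white plastic bottle, 48 mm (its x) by 46 mm (its y), body 84 mm tall, with a round 25 mm black screw cap on top, 105 mm overall, about 160 g, heaviest near its base. Origin: centre of the underside of its base; its z axis runs from base to neck. It starts lying on a flat side with the neck roughly towards the robot, its z axis level
- bottle_c: one of two or three fallen bottles (may be absent): a square aluminium bottle, 46 mm (its x) by 54 mm (its y), body 76 mm tall, with a round 25 mm black screw cap on top, 97 mm overall, about 160 g, heaviest near its base. Origin: centre of the underside of its base; its z axis runs from base to neck. It starts lying on a flat side with the neck roughly towards the robot, its z axis level
- mat: flat black rubber mat fixed to the bench, 110 mm (its x) by 260 mm (its y), 3 mm thick, level, room for three bottles in a row along its y. Origin: centre of its underside, on the bench
- tray: shallow oblong steel parts tray fixed to the bench, 120 mm (its x) by 170 mm (its y) outside, 16 mm high, walls and floor 3 mm. Origin: centre of its underside, on the bench
- flask_1: round white plastic safety bottle, 66 mm across, held immovably in a grey bench clamp (foot 80 mm along its x by 100 mm along its y, jaws 64 mm high). Origin: on the bottle's axis, on the bench. The shoulder slopes in to a 47 mm neck collar, 87 mm above the bench; 141 mm high with the cap on. Two lugs on the neck catch the cap
- flask_2: second safety bottle in its own clamp, just like flask_1, farther from the robot; capped by cap_2
- cap_1: black ribbed child-resistant cap on flask_1, 58 mm across, 37 mm tall, open below, 40 g. Origin: centre of its lower rim (104 mm above the bench when locked on); z points up. Locked, its x axis lies along the bottle's x axis with about 0.2 rad of play either way. It turns past the lock only anticlockwise seen from above, and only while pressed most of the way down (8 mm or more is sure)
- cap_2: cap just like cap_1, on flask_2. Either cap, once turned 1.1 to 2.1 rad anticlockwise from its locked position (a stop lies at 2.1), is free: let up, the spring lifts it about 3 mm and it can be lifted straight off. Between 0.3 and 1.1 rad its pins are still under the neck's lugs and it cannot be lifted
- spring_1 (a joint): spring disc in the neck of flask_1, m pushed down: about 0 with the cap locked on, 0.011 with the cap fully pressed (hard stop), -0.003 when the cap is off or merely rests on it. It pushes the cap up into its lock with 10 N; bottoming the cap takes about 15 N
- spring_2 (a joint): the same for flask_2
- spool: bystander: steel wire spool, 60 mm across, 37 mm high; origin under its centre
- can: bystander: aluminium can, 54 mm across, 140 mm high; origin under its centre
- mug: bystander: white mug, 80 mm across, 90 mm high; origin under its centre
- spanner: bystander: spanner lying flat; origin under its middle
- driver: bystander: screwdriver lying; origin under its middle
- carton: bystander: cardboard carton 70 by 100 by 50 mm; origin under its centre
- gauge_block: bystander: dark steel block 50 by 30 by 30 mm; origin under its centre
Things that resemble listed ones, but are neither listed nor needed, are in the scene too. Leave any yellow look-alike of the bottle_c alone.

How it is judged:
On the way, in this order (a step that is already met when the one before it is completed fails the run):
1. every fallen bottle stands upright on the mat, both caps still on (angle between each of bottle_a, bottle_b, bottle_c's own z axis and vertical below 0.1 rad and x of bottle_a in the frame of mat between -0.055 and 0.055 m and y of bottle_a in the frame of mat between -0.13 and 0.13 m and height (world z) of each of bottle_a, bottle_b, bottle_c below 0.008 m and linear speed of each of bottle_a, bottle_b, bottle_c below 0.03 m/s and x of bottle_b in the frame of mat between -0.055 and 0.055 m and y of bottle_b in the frame of mat between -0.13 and 0.13 m and x of bottle_c in the frame of mat between -0.055 and 0.055 m and y of bottle_c in the frame of mat between -0.13 and 0.13 m and horizontal distance between cap_1 and flask_1 below 0.008 m and height (world z) of cap_1 between 0.085 and 0.115 m and horizontal distance between cap_2 and flask_2 below 0.008 m and height (world z) of cap_2 between 0.085 and 0.115 m), for 0.3 s.
2. a cap is turned past its lock while pressed down (((horizontal distance between cap_1 and flask_1 below 0.008 m and height (world z) of cap_1 between 0.085 and 0.115 m and angle between the x axis of cap_1 and the x axis of flask_1, either way round above 0.45 rad and value of joint spring_1 above 0.005 m) or (horizontal distance between cap_2 and flask_2 below 0.008 m and height (world z) of cap_2 between 0.085 and 0.115 m and angle between the x axis of cap_2 and the x axis of flask_2, either way round above 0.45 rad and value of joint spring_2 above 0.005 m))), for 0.03 s.
At the end, for the whole second after the job is handed in: Every bottle present stands upright (within 0.1 rad) and still with the centre of its base over the mat, and both caps lie still in the tray (origin within 45 mm of the tray's centre along its x and 70 mm along its y, below 40 mm height) (angle between each of bottle_a, bottle_b, bottle_c's own z axis and vertical below 0.1 rad and x of bottle_a in the frame of mat between -0.055 and 0.055 m and y of bottle_a in the frame of mat between -0.13 and 0.13 m and height (world z) of each of bottle_a, bottle_b, bottle_c below 0.008 m and linear speed of each of bottle_a, bottle_b, bottle_c, cap_1, cap_2 below 0.03 m/s and x of bottle_b in the frame of mat between -0.055 and 0.055 m and y of bottle_b in the frame of mat between -0.13 and 0.13 m and x of bottle_c in the frame of mat between -0.055 and 0.055 m and y of bottle_c in the frame of mat between -0.13 and 0.13 m and x of cap_1 in the frame of tray between -0.045 and 0.045 m and y of cap_1 in the frame of tray between -0.07 and 0.07 m and height (world z) of each of cap_1, cap_2 below 0.04 m and x of cap_2 in the frame of tray between -0.045 and 0.045 m and y of cap_2 in the frame of tray between -0.07 and 0.07 m); the robot touches nothing.
It fails at once if a bystander is shoved more than 40 mm (distance of any of spool, can, mug, spanner, driver, carton, gauge_block from where it was at the start of the episode above 0.04 m).
It fails at once if the can or mug is knocked over (angle between any of can, mug's own z axis and vertical above 0.5 rad).
Of bottle_a, bottle_b, bottle_c only 2 to 3 are there at a start; the rules pass over those that are not, and their reading is None.
At some moment in a run one of bottle_a, bottle_b, bottle_c may be knocked a few centimetres aside while the robot is not near it.
Once in a run the grip may slacken for a moment while it holds something.
It also fails if it takes over 210 s, if anything falls off the work surface, if the arm or the gripper's body presses on something with over 40 N, if the wrist force passes 120 N, or if a joint passes its speed limit or range.

ROBOT

A 7-joint arm with a two-finger parallel gripper is mounted at the origin on the work surface. World frame = base frame: x ahead of the robot, y to its left, z up, the work surface at z = 0. Lengths are in m, angles in rad, forces in N, time in s.
With the tool pointing down it reaches from about 0.425 to 0.875 m from the base axis. Payload 4.7 kg.
Tool frame: the origin (TCP) lies at the very end of the fingers, on their centre line; the grasp point (between the pads) lies ctrl.pinch_z behind it (ctrl.pinch_z is the distance from the TCP to the grasp point, in m); x points along the fingers, y is the direction in which the jaws open and shut, and the axes are right-handed (so a half turn about x gives the same grasp; the last joint's range is limited). The gripper opens to 87 mm and grips with 3 to 60 N. Pads are 19 mm wide; open, the fingers measure 117 mm over their backs; the gripper's body (75 mm by 190 mm) begins 51 mm behind the grasp point.
Start: joints at [-1.14, 0.321, -0.07, 1.45, 0.023, 1.371, -0.057], TCP at [0.263, 0.594, 0.223] pointing down, gripper open.
Joint ranges: [-2.86, 2.86], [-0.3, 2.09], [-1.38, 1.24], [0.06, 2.45], [-1.56, 4.7], [0.09, 2.05], [-2.69, 2.69]. Speed limits (rad/s): [2.57, 2.57, 3.14, 3.14, 3.14, 3.14, 3.14].

INTERFACE

Orientations are given as a rotation vector (axis times angle).
In Python, from bench import get_state, get_image, camera_info, order, ctrl gives the robot as it stands.
- The arm moves only by the tool jog_arm, never from a script. Its arguments are lists of equal length, an entry for each row: "claw": the finger opening in mm, from 0 to 87; "xyz": the shift along the tool's x, y, z in mm, a list of three; "roll": the turn about the tool's x in degrees. In form: {"claw": [claw, ...], "xyz": [[tx, ty, tz], ...], "roll": [roll, ...]}. A call has 1 to 5 rows; each row is the pose to reach, as a shift and turn from the pose measured when the call began, along the tool's axes at that moment; what a row does not reach only later rows make up. A row lasts 1/10 s, in which the tool goes at most 50 mm and 8.59 degrees, less where a joint would pass 70% of its speed; a pose out of reach is approached as far as the arm can. A call with a gripper value outside its range is refused whole. The fingers move at their own pace and stop on an object; "force" is the grip in N (left out, the last holds). Time passes only in rows, so rows that repeat a pose let the fingers close. It gives the time, the measured TCP pose, the force and the opening at its end, in the units of the state.
- get_state(): the state, without advancing time (a new reading comes with each control period).
- get_image(name): name is "side" or "top"; returns (picture, depth): 400x640x3 uint8, red, green, blue; 400x640 float32, m along the optical axis (not along the pixel's ray), 0 where there is no reading.
- camera_info(name): a dict with "intrinsics" (3x3 intrinsics, pixels), "rvec" (rotation vector, rad) and "tvec" (3), from world to camera coordinates, as OpenCV has them. Camera axes: x right, y down, z forward; pixel columns grow to the right and rows downward; lengths in m; the calibration is good to about 2 mm. A picture is of the moment at which its call begins. camera_info takes no time and is no camera call.
- order.close_job(): hands the job in, once; it reports no verdict.
The state is a dict: "time": time; "joint_positions": joint angles; "qd": joint speeds; "joint_torque": joint torques, N m; "position": TCP position; "tool_rot": TCP orientation; "ft_force": force on the tool from outside, world axes, zero at the start; "torque": the same for the moment, N m; "grip_width": opening from 0.0 (shut) to 1.0 (fully open).
Only numpy, scipy, OpenCV 4.12 (cv2) and the standard library are available. Lean on these libraries where they do the work, as an engineer would, in place of code of your own. Each camera call takes 0.05 s, during which the arm holds its last target. There are 200 camera calls.

## Working session

There is one attempt and no reset: what is moved stays moved. The work goes in short steps, Python scripts to look and compute and a tool call to move; the robot and the scene stay as the last step left them, time stands still between calls to the robot, and variables do not carry over. Pictures are saved under pics/ and viewed, about 12 in all and at most 16, crops included, and the job is handed in when it is done.

Besides the shell and the picture viewer there is one more tool, called as name(argument=value, ...), one argument or row to a line, values as JSON. jog_arm: Moves the arm, as the interface text tells. Its arguments: {"type":"object","properties":{"claw":{"type":"array"},"xyz":{"type":"array"},"roll":{"type":"array"},"force":{"type":"number"}},"required":["claw","xyz","roll"]}

```bash
mkdir -p pics; ls; cat > h.py <<'E'
import numpy as np, cv2
from bench import get_state, get_image, camera_info, order, ctrl
def cam(n):
    i=camera_info(n); R=cv2.Rodrigues(np.array(i["rvec"],float))[0]; return np.array(i["intrinsics"],float),R,np.array(i["tvec"],float).ravel()
def shot(n,f=None):
    p,d=get_image(n)
    if f: cv2.imwrite("pics/"+f,cv2.cvtColor(p,cv2.COLOR_RGB2BGR))
    np.savez("last_"+n,p=p,d=d); return p,d
def last(n):
    z=np.load(f"last_{n}.npz"); return z["p"],z["d"]
def cloud(n,d):
    K,R,t=cam(n); v,u=np.mgrid[:d.shape[0],:d.shape[1]]
    c=np.stack([(u-K[0,2])/K[0,0]*d,(v-K[1,2])/K[1,1]*d,d],-1); return (c-t)@R
def ray(n,u,v,z):
    K,R,t=cam(n); c=R.T@np.linalg.solve(K,[u,v,1]); o=-R.T@t; return o+c*(z-o[2])/c[2]
def pix(n,X):
    K,R,t=cam(n); c=K@(R@np.array(X,float)+t); return c[:2]/c[2]
E
python3 - <<'E'
from h import *
s=get_state(); print(s, ctrl.pinch_z)
for n in("top","side"):
    shot(n,n+"0.png"); K,R,t=cam(n); print(n,K.round(1).tolist(),(-R.T@t).round(3),R.round(2).tolist())
E
```

```text
pics
{'time': 0.0, 'joint_positions': array([-1.13987551,  0.32183143, -0.07007159,  1.45169821,  0.02263472,
        1.37080867, -0.05694672]), 'qd': array([-1.85070884e-04, -8.95530569e-04,  1.98298699e-03,  1.03202624e-03,
       -2.02090786e-04,  5.59378829e-05, -1.12203622e-03]), 'joint_torque': array([-8.11367518e-04, -4.91282129e+01, -4.04546158e-01, -3.12546766e+01,
       -6.38746982e-02,  4.33170993e-02,  1.83386792e-04]), 'position': array([0.26299088, 0.59379784, 0.22144432]), 'tool_rot': array([ 0.32543636,  1.54622449, -0.3285028 ]), 'ft_force': array([-0.06339179,  0.47897037,  0.37661727]), 'torque': array([0.02751266, 0.02399822, 0.00079705]), 'grip_width': 1.0009533628261498} 0.0187
top [[383.9, 0.0, 314.4], [0.0, 383.9, 207.8], [0.0, 0.0, 1.0]] [0.439 0.024 1.353] [[0.0, -1.0, -0.01], [-0.99, -0.0, -0.14], [0.14, 0.01, -0.99]]
side [[497.0, 0.0, 325.2], [0.0, 497.0, 201.3], [0.0, 0.0, 1.0]] [ 0.497 -1.099  1.092] [[1.0, -0.09, -0.0], [-0.06, -0.66, -0.74], [0.07, 0.74, -0.67]]
```

View pics/top0.png

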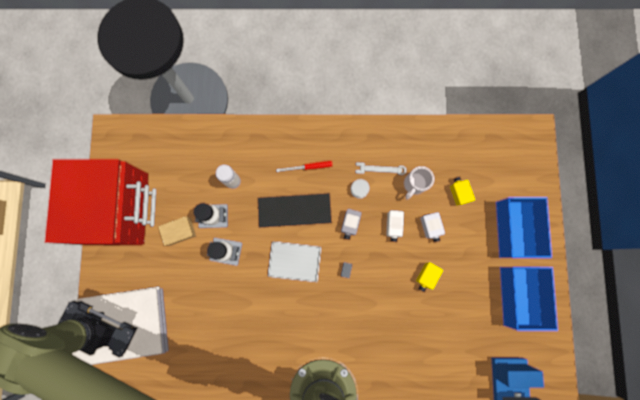

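View pics/side0.png

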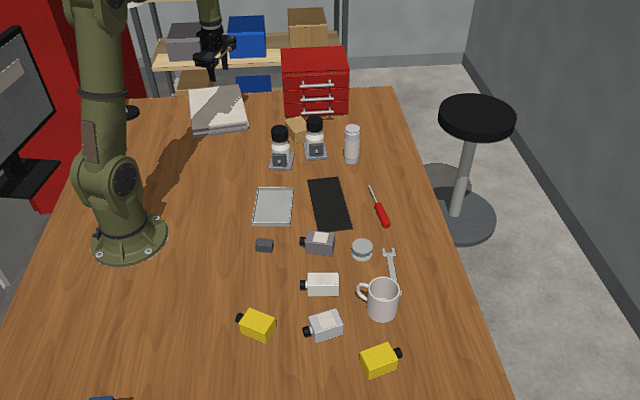

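```bash
python3 - <<'E'
from h import *
p,d=last("top"); c=p[145:295,150:490]; cv2.imwrite("pics/c1.png",cv2.cvtColor(cv2.resize(c,None,fx=2.35,fy=2.35,interpolation=cv2.INTER_CUBIC),cv2.COLOR_RGB2BGR))
ct=cloud("top",d); cs=cloud("side",last("side")[1])
print("table z",[ct[v,u].round(3).tolist() for u,v in[(350,300),(240,190),(470,240)]])
# connected blobs above table in both
for n,C in(("top",ct),("side",cs)):
    m=((C[...,2]>.01)&(C[...,2]<.2)&(C[...,0]>.33)&(C[...,0]<.8)&(abs(C[...,1])<.45)&np.isfinite(C[...,2])).astype(np.uint8)
    k,l,st,ce=cv2.connectedComponentsWithStats(m)
    for i in range(1,k):
        if st[i,4]<25: continue
        q=C[l==i]; h=q[:,2].max(); t=q[q[:,2]>h-.012]
        r=cv2.minAreaRect((q[:,:2]*1000).astype(np.float32)); rt=cv2.minAreaRect((t[:,:2]*1000).astype(np.float32))
        print(n,"px",ce[i].round(),"n",st[i,4],"zmax %.3f"%h,"rect",np.round(r[0]),np.round(r[1]),round(r[2]),"| top",np.round(rt[0]),np.round(rt[1]),round(rt[2]))
E
```

```text
table z [[0.303, -0.092, 0.001], [0.688, 0.298, -0.001], [0.51, -0.514, 0.002]]
top px [313. 165.] n 240 zmax 0.032 rect [771.  67.] [ 25. 197.] 7 | top [773.  47.] [ 23. 157.] 7
top px [228. 176.] n 367 zmax 0.147 rect [718. 323.] [52. 52.] 81 | top [720. 324.] [47. 49.] 40
top px [419. 181.] n 436 zmax 0.095 rect [ 699. -326.] [ 80. 104.] 86 | top [ 713. -327.] [77. 81.] 9
top px [360. 187.] n 228 zmax 0.043 rect [ 692. -128.] [56. 58.] 86 | top [ 692. -128.] [56. 58.] 86
top px [211. 215.] n 741 zmax 0.149 rect [594. 386.] [ 80. 102.] 2 | top [594. 388.] [56. 56.] 43
top px [350. 223.] n 405 zmax 0.057 rect [561. -92.] [ 50. 101.] 75 | top [572. -95.] [50. 79.] 75
top px [395. 225.] n 422 zmax 0.057 rect [ 556. -245.] [ 47. 105.] 85 | top [ 565. -245.] [45. 83.] 88
top px [433. 226.] n 456 zmax 0.052 rect [ 551. -380.] [97. 58.] 15 | top [ 561. -377.] [76. 55.] 15
top px [224. 251.] n 698 zmax 0.148 rect [470. 339.] [102.  79.] 80 | top [470. 340.] [57. 56.] 90
top px [271. 256.] n 31 zmax 0.022 rect [453. 182.] [  3. 104.] 84 | top [453. 182.] [  3. 104.] 84
top px [346. 269.] n 
[... 881 characters left out ...]
. 242.] n 659 zmax 0.058 rect [563. -96.] [ 56. 102.] 73 | top [574. -99.] [55. 81.] 74
side px [264. 244.] n 214 zmax 0.035 rect [410. -83.] [36. 51.] 77 | top [410. -82.] [34. 51.] 77
side px [362. 247.] n 290 zmax 0.043 rect [ 693. -131.] [60. 59.] 50 | top [ 693. -131.] [60. 59.] 50
side px [321. 283.] n 744 zmax 0.055 rect [ 557. -251.] [ 50. 103.] 84 | top [ 568. -252.] [50. 81.] 84
side px [381. 297.] n 1292 zmax 0.095 rect [ 734. -306.] [139. 109.] 28 | top [ 715. -331.] [81. 78.] 80
side px [256. 324.] n 885 zmax 0.052 rect [ 383. -359.] [57. 99.] 61 | top [ 391. -363.] [55. 81.] 60
side px [324. 325.] n 901 zmax 0.052 rect [ 553. -383.] [98. 57.] 15 | top [ 563. -380.] [77. 56.] 16
```

View pics/c1.png

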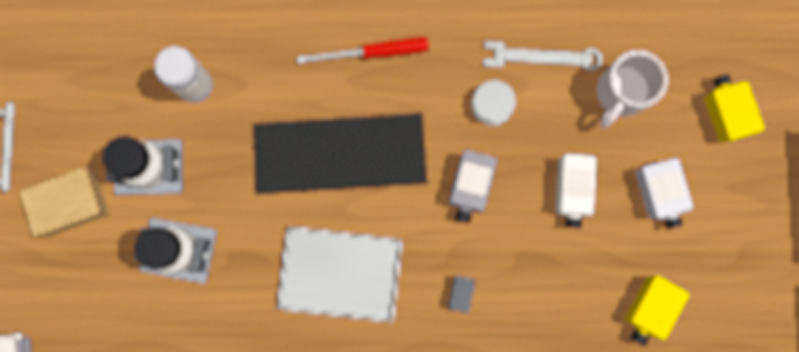

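```bash
cat >> h.py <<'E'
def tool():
    s=get_state(); return s,cv2.Rodrigues(np.array(s["tool_rot"],float))[0],np.array(s["position"])*1000
def yaw(R): return np.degrees(np.arctan2(R[1,1],R[0,1]))
def go(X,jaw=None):
    s,R,p=tool(); d=R.T@(np.array(X,float)-p); r=0
    if jaw is not None: r=-((jaw-yaw(R)+90)%180-90)
    print("TCP",p.round(1),"yaw %.1f"%yaw(R),"down",R[:,0].round(3),"shift",d.round(1),"roll %.1f"%r)
def st():
    s,R,p=tool(); print("t %.2f"%s["time"],"TCP",p.round(1),"yaw %.1f"%yaw(R),"F",np.round(s["ft_force"],1),"T",np.round(s["torque"],2),"w %.1f"%(s["grip_width"]*87),"q",np.round(s["joint_positions"],2))
E
python3 - <<'E'
from h import *
for n in("top","side"):
    p,d=last(n); C=cloud(n,d)
    m=((p.max(-1)<75)&(C[...,2]<.012)&(C[...,0]>.5)&(C[...,0]<.72)&(C[...,1]>-.12)&(C[...,1]<.25)).astype(np.uint8)
    m=cv2.morphologyEx(m,cv2.MORPH_OPEN,np.ones((3,3)))
    k,l,s,_=cv2.connectedComponentsWithStats(m); i=1+s[1:,4].argmax()
    vv,uu=np.where(l==i); q=np.array([ray(n,u,v,.003)[:2]*1000 for u,v in zip(uu,vv)],np.float32)
    print("mat",n,cv2.minAreaRect(q),q.mean(0))
    # tray
    m=((C[...,2]<.025)&(p.min(-1)>140)&(np.ptp(p.astype(int),axis=-1)<30)&(C[...,0]>.36)&(C[...,0]<.53)&(C[...,1]>-.02)&(C[...,1]<.22)).astype(np.uint8)
    vv,uu=np.where(m); q=np.array([ray(n,u,v,.01)[:2]*1000 for u,v in zip(uu,vv)],np.float32); print("tray",n,cv2.minAreaRect(q),q.mean(0))
    # caps dark with height>.1
    for (x,y) in((.595,.387),(.471,.339)):
        m=(C[...,2]>.125)&(C[...,2]<.16)&(np.hypot(C[...,0]-x,C[...,1]-y)<.06)&(p.max(-1)<90)
        q=(C[m][:,:2]*1000).astype(np.float32); zz=C[m][:,2]; qt=q[zz>np.median(zz)-.006]; print("cap",n,len(q),np.median(zz),cv2.minEnclosingCircle(qt))
    print("bottle caps")
    for (x,y) in((.522,-.082),(.515,-.245),(.515,-.391)):
        m=(C[...,2]>.012)&(C[...,2]<.05)&(np.hypot(C[...,0]-x,C[...,1]-y)<.03)&(p.max(-1)<80)
        q=C[m]*1000; print(n,m.sum(),q.mean(0).round(1),q.min(0).round(),q.max(0).round())
go([522,-82,100],75); st()
E
```

```text
mat top ((614.9224243164062, 104.15252685546875), (100.0041732788086, 251.14828491210938), 3.6603047847747803) [614.7873  104.43445]Traceback (most recent call last):
  File "<stdin>", line 11, in <module>
  File "h.py", line 15, in ray
    K,R,t=cam(n); c=R.T@np.linalg.solve(K,[u,v,1]); o=-R.T@t; return o+c*(z-o[2])/c[2]
          ~~~^^^
  File "h.py", line 4, in cam
    i=camera_info(n); R=cv2.Rodrigues(np.array(i["rvec"],float))[0]; return np.array(i["intrinsics"],float),R,np.array(i["tvec"],float).ravel()
ValueError: time passes only in moves, steps and waits
```

```bash
sed -i 's/^def cam(n):/import functools\n@functools.lru_cache(None)\ndef cam(n):/' h.py
cat > m.py <<'E'
from h import *
for n in("top","side"):
    p,d=last(n); C=cloud(n,d)
    m=((p.max(-1)<75)&(C[...,2]<.012)&(C[...,0]>.5)&(C[...,0]<.72)&(C[...,1]>-.12)&(C[...,1]<.25)).astype(np.uint8)
    k,l,s,_=cv2.connectedComponentsWithStats(m); i=1+s[1:,4].argmax()
    q=(C[l==i][:,:2]*1000).astype(np.float32)
    print("mat",n,cv2.minAreaRect(q),q.mean(0))
    m=((C[...,2]<.025)&(p.min(-1)>140)&(np.ptp(p.astype(int),axis=-1)<30)&(C[...,0]>.36)&(C[...,0]<.53)&(C[...,1]>-.02)&(C[...,1]<.22)).astype(np.uint8)
    q=(C[m>0][:,:2]*1000).astype(np.float32); print("tray",n,cv2.minAreaRect(q),q.mean(0))
    for (x,y) in((.595,.387),(.471,.339)):
        m=(C[...,2]>.125)&(C[...,2]<.16)&(np.hypot(C[...,0]-x,C[...,1]-y)<.06)&(p.max(-1)<90)
        q=(C[m][:,:2]*1000).astype(np.float32); zz=C[m][:,2]; qt=q[zz>np.median(zz)-.006]; print("cap",n,len(q),np.median(zz),cv2.minEnclosingCircle(qt))
    for (x,y) in((.522,-.082),(.515,-.245),(.515,-.391)):
        m=(C[...,2]>.012)&(C[...,2]<.05)&(np.hypot(C[...,0]-x,C[...,1]-y)<.03)&(p.max(-1)<80)
        q=C[m]*1000; print("bcap",n,m.sum(),*(f(0).round(1) for f in (q.mean,q.min,q.max)) if len(q) else ())
go([522,-82,100],75); st()
E
python3 m.py
```

```text
mat top ((615.207275390625, 104.17237091064453), (101.06935119628906, 251.40980529785156), 3.811361312866211) [614.72894  104.028206]
tray top ((434.92779541015625, 102.70548248291016), (173.21640014648438, 121.11376190185547), 83.61463165283203) [435.43732 101.56292]
cap top 247 0.14154359527919697 ((593.3898315429688, 387.26513671875), 27.982837677001953)
cap top 259 0.14183834361877992 ((469.4369201660156, 340.2671203613281), 29.28080940246582)
bcap top 18 [518.9 -77.6  36. ] [513.9 -87.5  31. ] [524.7 -70.7  40.9]
bcap top 11 [ 509.8 -237.7   33.6] [ 507.3 -244.3   27.8] [ 514.6 -231.8   39.9]
bcap top 12 [ 509.4 -383.4   30.6] [ 505.1 -392.2   17.6] [ 511.9 -378.3   38.9]
mat side ((617.6823120117188, 102.79556274414062), (108.09735870361328, 267.3830261230469), 3.7562034130096436) [617.9606    93.277855]
tray side ((437.4161682128906, 97.28152465820312), (180.7045135498047, 119.46331787109375), 82.97159576416016) [437.2202  101.04564]
cap side 182 0.14059831374985016 ((595.7091674804688, 382.5281677246094), 31.48086929321289)
cap side 191 0.14116144317987248 ((475.16595458984375, 335.37506103515625), 32.69123840332031)
bcap side 44 [521.5 -89.2  32.4] [512.  -98.3  14.5] [530.8 -75.2  42.1]
bcap side 46 [ 511.8 -250.3   32.7] [ 505.6 -258.5   21.6] [ 519.  -238.    40.1]
bcap side 69 [ 513.1 -396.3   29.8] [ 503.3 -407.4   12.9] [ 524.7 -381.5   38. ]
TCP [263.  593.9 221.5] yaw 66.1 down [-0.001 -0.002 -1.   ] shift [ 122.5 -513.   510.4] roll -8.9
t 0.10 TCP [263.  593.9 221.5] yaw 66.1 F [ 0.  -1.1 -0.7] T [-0.    0.06  0.02] w 87.1 q [-1.14  0.32 -0.07  1.45  0.02  1.37 -0.06]
```

jog_arm(
  claw=[45,45,45,45,45],
  xyz=[
    [0,-34,34],
    [0,-68,68],
    [0,-102,102],
    [0,-136,136],
    [0,-170,170],
  ],
  roll=[-3,-6,-9,-9,-9],
  force=10,
)

```text
time: 0.6
position: [0.3499, 0.3675, 0.2215]
tool_rot: [0.202, 1.562, -0.206]
ft_force: [0.8, -0.5, 0.1]
grip_width: 0.633
```

```bash
python3 -c "
from h import *
st();go([522,-83,100],75)"
```

```text
t 0.60 TCP [349.9 367.5 221.5] yaw 75.1 F [ 0.8 -0.5  0.1] T [-0.01 -0.1   0.02] w 55.1 q [-0.9   0.02  0.03  1.8  -0.    1.32  0.45]
TCP [349.9 367.5 221.5] yaw 75.1 down [-0.001 -0.002 -1.   ] shift [ 122.2 -390.9  282. ] roll 0.1
```

jog_arm(
  claw=[45,45,45,45,45],
  xyz=[
    [0,-40,28],
    [0,-80,56],
    [0,-120,85],
    [0,-160,113],
    [0,-195,141],
  ],
  roll=[0,0,0,0,0],
)

```text
time: 1.1
position: [0.4362, 0.1403, 0.2217]
tool_rot: [0.203, 1.562, -0.206]
ft_force: [0.7, 0.0, 0.5]
grip_width: 0.52
```

jog_arm(
  claw=[45,45,45,45,45],
  xyz=[
    [20,-40,28],
    [40,-80,56],
    [70,-120,85],
    [100,-160,113],
    [120,-196,141],
  ],
  roll=[0,0,0,0,0],
)

```text
time: 1.6
position: [0.5139, -0.0683, 0.1106]
tool_rot: [0.203, 1.563, -0.205]
ft_force: [1.4, 1.1, 0.6]
grip_width: 0.517
```

```bash
python3 -c "
from h import *
st();go([522,-83,7],75)
shot('side')
p,d=shot('top'); 
a,_=last('side'); a=cv2.resize(a[170:330,200:400],None,fx=3,fy=3,interpolation=cv2.INTER_CUBIC); cv2.imwrite('pics/s1.png',a[...,::-1])"
```

```text
t 1.60 TCP [513.9 -68.3 110.6] yaw 75.1 F [1.4 1.1 0.6] T [ 0.08 -0.11  0.03] w 45.0 q [-0.43  0.14  0.55  1.93 -0.08  1.1   1.46]
TCP [513.9 -68.3 110.6] yaw 75.1 down [-0.002 -0.001 -1.   ] shift [103.6 -12.   11.8] roll 0.1
```

View pics/s1.png

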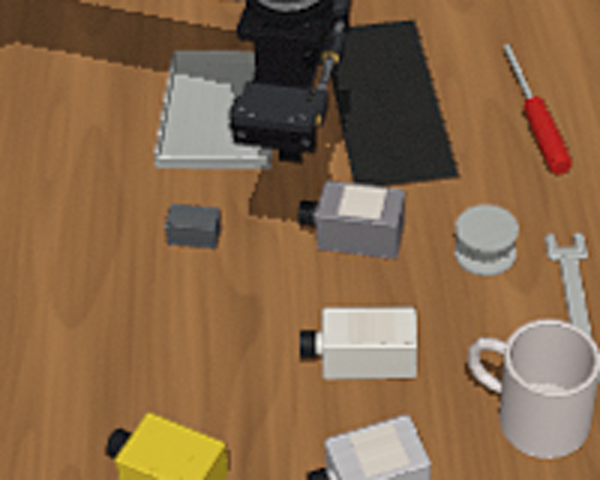

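jog_arm(
  claw=[45,45,45,45,45],
  xyz=[
    [10,-12,9],
    [40,-12,9],
    [70,-12,9],
    [104,-12,9],
    [104,-12,9],
  ],
  roll=[0,0,0,0,0],
)

```text
time: 2.2
position: [0.5164, -0.0881, 0.0026]
tool_rot: [0.205, 1.568, -0.218]
ft_force: [-0.6, 0.2, -0.3]
grip_width: 0.518
```

```bash
python3 -c "
from h import *
st();go([519,-82,7],75)
a,_=shot('side'); a=cv2.resize(a[190:290,250:390],None,fx=4,fy=4,interpolation=cv2.INTER_CUBIC); cv2.imwrite('pics/s2.png',a[...,::-1])"
```

```text
t 2.20 TCP [516.4 -88.1   2.6] yaw 74.6 F [-0.6  0.2 -0.3] T [ 0.05  0.02 -0.01] w 45.0 q [-0.36  0.31  0.54  2.   -0.19  0.89  1.58]
TCP [516.4 -88.1   2.6] yaw 74.6 down [-0.009 -0.007 -1.   ] shift [-4.5  6.6  0.8] roll -0.4
```

View pics/s2.png

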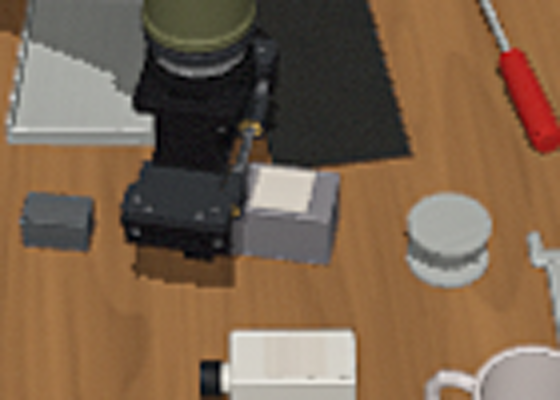

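jog_arm(
  claw=[45,20,15,15,15],
  xyz=[
    [-4,6,1],
    [-4,6,1],
    [-4,6,1],
    [-4,6,1],
    [-4,6,1],
  ],
  roll=[0,0,0,0,0],
  force=8,
)

```text
time: 2.75
position: [0.5191, -0.0825, 0.0079]
tool_rot: [0.206, 1.568, -0.218]
ft_force: [-0.8, -0.2, 2.5]
grip_width: 0.285
```

jog_arm(
  claw=[15,15,15,15,15],
  xyz=[
    [0,0,0],
    [0,0,0],
    [0,0,0],
    [-10,0,0],
    [-20,0,0],
  ],
  roll=[0,0,0,0,0],
)

```text
time: 3.25
position: [0.519, -0.0825, 0.0284]
tool_rot: [0.206, 1.569, -0.218]
ft_force: [-0.0, -0.3, -0.5]
grip_width: 0.28
```

```bash
python3 -c "
from h import *
st()"
```

```text
t 3.25 TCP [519.  -82.5  28.4] yaw 74.6 F [-0.  -0.3 -0.5] T [ 0.04 -0.1  -0.02] w 24.4 q [-0.38  0.28  0.55  1.98 -0.17  0.94  1.55]
```

Width 24.4 mm: the cap is held. Lift slowly (about 110 mm) and look.

jog_arm(
  claw=[15,15,15,15,15],
  xyz=[
    [-12,0,0],
    [-24,0,0],
    [-36,0,0],
    [-48,0,0],
    [-60,0,0],
  ],
  roll=[0,0,0,0,0],
)

```text
time: 3.75
position: [0.5196, -0.0821, 0.0896]
tool_rot: [0.206, 1.568, -0.218]
ft_force: [0.8, 0.4, -1.7]
grip_width: 0.281
```

jog_arm(
  claw=[15,15,15,15,15],
  xyz=[
    [-15,0,0],
    [-30,0,0],
    [-45,0,0],
    [-60,0,0],
    [-60,0,0],
  ],
  roll=[0,0,0,0,0],
)

```text
time: 4.25
position: [0.5217, -0.0819, 0.1521]
tool_rot: [0.206, 1.564, -0.217]
ft_force: [0.6, -0.6, -1.9]
grip_width: 0.287
```

```bash
python3 -c "
from h import *
st()
a,_=shot('side'); a=cv2.resize(a[170:290,250:390],None,fx=4,fy=4,interpolation=cv2.INTER_CUBIC); cv2.imwrite('pics/s3.png',a[...,::-1])"
```

```text
t 4.25 TCP [521.7 -81.9 152.1] yaw 74.5 F [ 0.6 -0.6 -1.9] T [0.03 0.06 0.01] w 24.9 q [-0.43  0.12  0.57  1.86 -0.06  1.19  1.46]
```

View pics/s3.png

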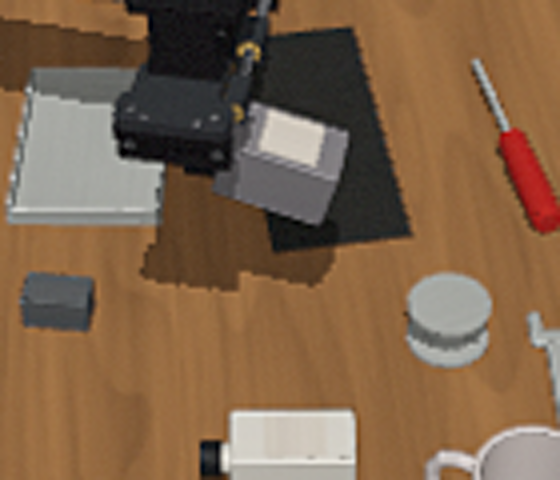

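```bash
python3 -c "
from h import *
go([600,184,130],93)"
```

```text
TCP [520.9 -81.7 150.7] yaw 74.6 down [-0.007 -0.006 -1.   ] shift [ 18.5 277.4   5.6] roll -18.4
```

jog_arm(
  claw=[15,15,15,15,15],
  xyz=[
    [0,25,2],
    [0,55,3],
    [0,85,4],
    [0,115,5],
    [0,140,5],
  ],
  roll=[-4,-8,-12,-16,-18],
)

```text
time: 4.8
position: [0.5634, 0.0563, 0.149]
tool_rot: [-0.045, 1.578, 0.036]
ft_force: [-0.5, 0.5, -1.6]
grip_width: 0.284
```

```bash
python3 -c "
from h import *
st(); go([600,184,130],93)"
```

```text
t 4.80 TCP [563.4  56.3 149. ] yaw 93.0 F [-0.5  0.5 -1.6] T [ 0.01  0.08 -0.06] w 24.7 q [-0.54  0.21  0.45  1.77 -0.09  1.2   1.55]
TCP [563.4  56.3 149. ] yaw 93.0 down [-0.007 -0.006 -1.   ] shift [ 17.9 125.8  43.3] roll -0.0
```

jog_arm(
  claw=[15,15,15,15,15],
  xyz=[
    [0,30,10],
    [0,60,20],
    [0,90,30],
    [5,126,40],
    [10,126,43],
  ],
  roll=[0,0,0,0,0],
  force=4,
)

```text
time: 5.3
position: [0.5991, 0.1943, 0.137]
tool_rot: [-0.051, 1.578, 0.049]
ft_force: [0.2, 0.7, -2.0]
grip_width: 0.281
```

jog_arm(
  claw=[15,15,15],
  xyz=[
    [0,0,0],
    [0,0,0],
    [0,0,0],
  ],
  roll=[0,0,0],
  force=3,
)

```text
time: 5.6
position: [0.5988, 0.194, 0.1369]
tool_rot: [-0.051, 1.579, 0.048]
ft_force: [0.3, -0.2, -2.3]
grip_width: 0.287
```

```bash
cat >> h.py <<'E'
def crop(n,f,v0,v1,u0,u1,k=4):
    a,d=shot(n); a=cv2.resize(a[v0:v1,u0:u1],None,fx=k,fy=k,interpolation=cv2.INTER_CUBIC); cv2.imwrite('pics/'+f,a[...,::-1]); return d
def axis(n,d,c,r=.09,grey=True,zr=(.005,.3),box=None):
    p,_=last(n); C=cloud(n,d)
    return p,C
E
python3 -c "
from h import *
st(); go([600,184,130],93)
crop('side','s4.png',90,240,230,410)"
```

```text
t 5.60 TCP [598.8 194.  136.9] yaw 93.6 F [ 0.3 -0.2 -2.3] T [0.04 0.07 0.03] w 25.0 q [-0.65  0.35  0.37  1.62 -0.13  1.21  1.38]
TCP [598.8 194.  136.9] yaw 93.6 down [-0.008 -0.002 -1.   ] shift [  6.9 -10.1   0.7] roll 0.6
```

View pics/s4.png

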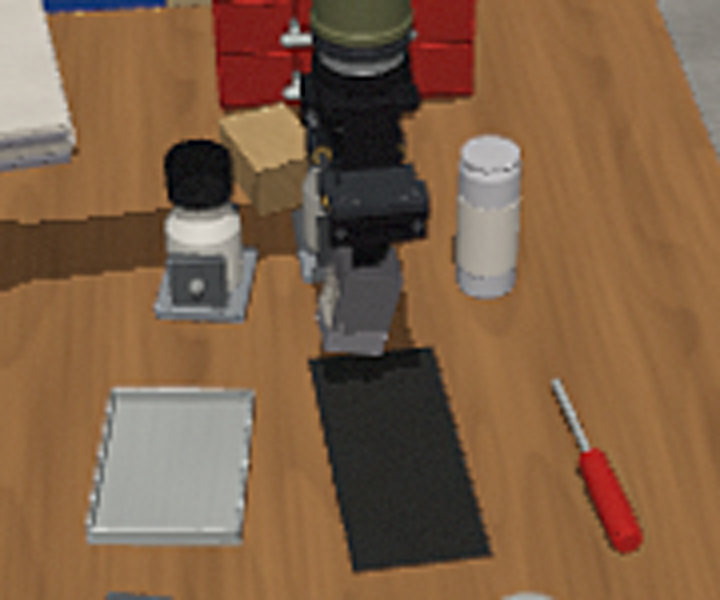

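jog_arm(
  claw=[15,15,15,15,15],
  xyz=[
    [10,-5,6],
    [22,-10,12],
    [34,-10,12],
    [44,-10,12],
    [50,-10,12],
  ],
  roll=[0,0,0,0,0],
)

```text
time: 6.15
position: [0.6109, 0.1838, 0.086]
tool_rot: [-0.051, 1.579, 0.047]
ft_force: [-1.3, -1.4, 4.5]
grip_width: 0.262
```

jog_arm(
  claw=[15,15,15,15,15],
  xyz=[
    [3,0,0],
    [6,0,0],
    [9,0,0],
    [12,0,0],
    [12,0,0],
  ],
  roll=[0,0,0,0,0],
)

```text
time: 6.65
position: [0.6112, 0.1838, 0.0837]
tool_rot: [-0.049, 1.579, 0.049]
ft_force: [-19.7, -6.3, 46.0]
grip_width: 0.261
```

```bash
python3 -c "
from h import *
st(); go([611,184,78],93)
crop('side','s5.png',120,220,270,370,6)"
```

```text
t 6.65 TCP [611.2 183.8  83.7] yaw 93.6 F [-19.7  -6.3  46. ] T [-1.5   4.68 -0.03] w 22.7 q [-0.62  0.41  0.37  1.65 -0.16  1.12  1.42]
TCP [611.2 183.8  83.7] yaw 93.6 down [-0.009  0.    -1.   ] shift [ 5.7  0.2 -0.1] roll 0.6
```

View pics/s5.png

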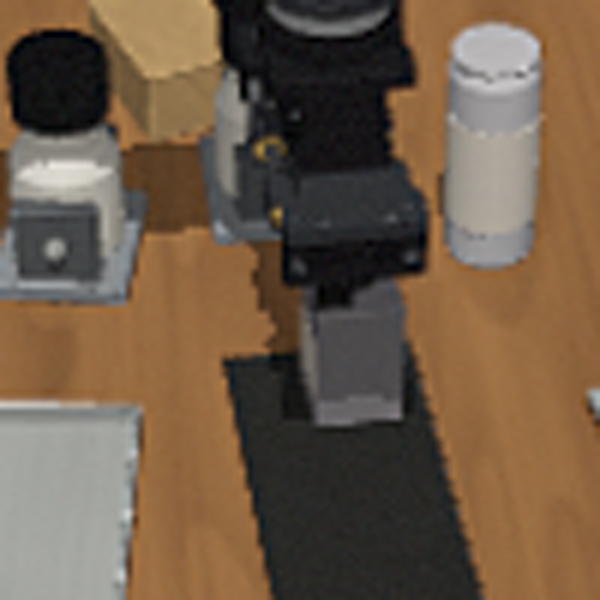

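jog_arm(
  claw=[15,15,45,45,45],
  xyz=[
    [-2,0,0],
    [-2,0,0],
    [-2,0,0],
    [-2,0,0],
    [-2,0,0],
  ],
  roll=[0,0,0,0,0],
)

```text
time: 7.2
position: [0.6106, 0.1838, 0.0845]
tool_rot: [-0.049, 1.58, 0.049]
ft_force: [0.3, -0.6, -0.1]
grip_width: 0.448
```

jog_arm(
  claw=[45,45,45,45,45],
  xyz=[
    [-15,0,0],
    [-30,0,0],
    [-50,0,0],
    [-70,0,0],
    [-70,0,0],
  ],
  roll=[0,0,0,0,0],
)

```text
time: 7.7
position: [0.614, 0.1844, 0.1594]
tool_rot: [-0.047, 1.573, 0.051]
ft_force: [-0.2, -0.5, -0.7]
grip_width: 0.517
```

```bash
python3 -c "
from h import *
st(); go([509,-244,110],85)
crop('side','s6.png',120,220,270,370,6)"
```

```text
t 7.70 TCP [614.  184.4 159.4] yaw 93.6 F [-0.2 -0.5 -0.7] T [ 0.05  0.01 -0.  ] w 45.0 q [-0.63  0.35  0.38  1.57 -0.14  1.25  1.4 ]
TCP [614.  184.4 159.4] yaw 93.6 down [-0.003  0.002 -1.   ] shift [  48.8 -421.1 -131.3] roll 8.6
```

View pics/s6.png

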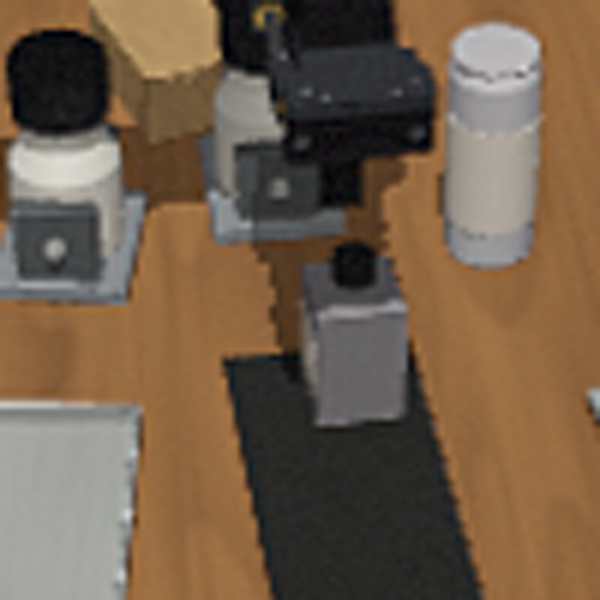

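```bash
cat > b.py <<'E'
from h import *
for n in("top","side"):
    p,d=shot(n); C=cloud(n,d)
    m=((C[...,2]>.012)&(C[...,2]<.12)&(C[...,0]>.45)&(C[...,0]<.68)&(C[...,1]>-.45)&(C[...,1]<.24)).astype(np.uint8)
    k,l,s,ce=cv2.connectedComponentsWithStats(m)
    for i in range(1,k):
        if s[i,4]<60: continue
        q=C[l==i]*1000; dk=p[l==i].max(-1)<80; r=cv2.minAreaRect(q[:,:2].astype(np.float32))
        print(n,ce[i].round(),"rect",np.round(r[0]),np.round(r[1]),round(r[2],1),"zmax",q[:,2].max().round(),"dark",dk.sum(),q[dk].mean(0).round() if dk.any() else "")
st()
E
python3 b.py
```

```text
top [415. 192.] rect [ 672. -312.] [20. 69.] 26.4 zmax 95.0 dark 0 
top [360. 193.] rect [ 671. -127.] [49. 17.] 86.9 zmax 43.0 dark 0 
top [395. 225.] rect [ 556. -246.] [ 48. 104.] 86.3 zmax 55.0 dark 11 [ 510. -238.   33.]
top [433. 226.] rect [ 551. -379.] [97. 56.] 14.6 zmax 54.0 dark 12 [ 509. -383.   30.]
side [329. 175.] rect [627. 181.] [51. 58.] 6.5 zmax 111.0 dark 129 [625. 180.  87.]
side [288. 212.] rect [492.  79.] [159.  35.] 72.3 zmax 21.0 dark 0 
side [355. 247.] rect [ 672. -133.] [17. 49.] 0.7 zmax 44.0 dark 0 
side [321. 283.] rect [ 557. -250.] [ 50. 103.] 84.1 zmax 57.0 dark 46 [ 512. -250.   33.]
side [365. 294.] rect [ 674. -315.] [21. 66.] 26.4 zmax 92.0 dark 0 
side [324. 325.] rect [ 553. -384.] [98. 58.] 15.5 zmax 53.0 dark 71 [ 513. -397.   30.]
t 7.85 TCP [611.2 183.8 154.5] yaw 93.6 F [-0.6  0.3 -0.6] T [ 0.05 -0.02  0.01] w 44.7 q [-0.63  0.35  0.38  1.57 -0.14  1.25  1.4 ]
```

jog_arm(
  claw=[45,45,45,45,45],
  xyz=[
    [0,-46,-14],
    [0,-92,-28],
    [0,-138,-42],
    [0,-184,-56],
    [0,-230,-70],
  ],
  roll=[4,8,8,8,8],
)

```text
time: 8.35
position: [0.5543, -0.0518, 0.1543]
tool_rot: [0.06, 1.581, -0.061]
ft_force: [1.3, -0.5, -0.2]
grip_width: 0.515
```

```bash
python3 -c "
from h import *
st(); go([511,-245,110],86)"
```

```text
t 8.35 TCP [554.3 -51.8 154.3] yaw 85.6 F [ 1.3 -0.5 -0.2] T [-0.02 -0.08  0.04] w 44.8 q [-0.42  0.19  0.53  1.78 -0.1   1.21  1.62]
TCP [554.3 -51.8 154.3] yaw 85.6 down [-0.012 -0.    -1.   ] shift [  44.9 -195.9  -27.8] roll -0.4
```

jog_arm(
  claw=[45,45,45,45,45],
  xyz=[
    [0,-45,-7],
    [10,-90,-14],
    [20,-135,-21],
    [35,-180,-28],
    [45,-196,-28],
  ],
  roll=[0,0,0,0,0],
)

```text
time: 8.85
position: [0.507, -0.2506, 0.1086]
tool_rot: [0.064, 1.584, -0.069]
ft_force: [-0.0, -0.2, 0.2]
grip_width: 0.518
```

```bash
python3 -c "
from h import *
st(); go([511,-245,6],85)"
```

```text
t 8.85 TCP [ 507.  -250.6  108.6] yaw 85.2 F [-0.  -0.2  0.2] T [ 0.07 -0.   -0.05] w 45.0 q [-0.15  0.27  0.65  1.81 -0.17  1.13  2.04]
TCP [ 507.  -250.6  108.6] yaw 85.2 down [-0.014 -0.002 -1.   ] shift [102.5   6.3   4.9] roll 0.2
```

jog_arm(
  claw=[45,45,45,45,45],
  xyz=[
    [10,6,5],
    [40,6,5],
    [70,6,5],
    [102,6,5],
    [102,6,5],
  ],
  roll=[0,0,0,0,0],
)

```text
time: 9.35
position: [0.5098, -0.2425, 0.003]
tool_rot: [0.063, 1.589, -0.066]
ft_force: [-0.6, 0.3, 0.8]
grip_width: 0.511
```

```bash
python3 -c "
from h import *
st(); go([511,-245,6],85)"
```

```text
t 9.35 TCP [ 509.8 -242.5    3. ] yaw 85.3 F [-0.6  0.3  0.8] T [0.05 0.01 0.05] w 44.5 q [-0.11  0.41  0.6   1.89 -0.27  0.94  2.1 ]
TCP [ 509.8 -242.5    3. ] yaw 85.3 down [-0.019 -0.001 -1.   ] shift [-3.  -2.4  1.3] roll 0.3
```

jog_arm(
  claw=[20,15,15,15,15],
  xyz=[
    [-3,-2,1],
    [-3,-2,1],
    [-3,-2,1],
    [-3,-2,1],
    [-3,-2,1],
  ],
  roll=[0,0,0,0,0],
  force=6,
)

```text
time: 9.85
position: [0.5114, -0.2445, 0.0069]
tool_rot: [0.064, 1.588, -0.065]
ft_force: [0.6, 0.8, 3.8]
grip_width: 0.285
```

jog_arm(
  claw=[15,15,15,15,15],
  xyz=[
    [0,0,0],
    [-10,0,0],
    [-20,0,0],
    [-35,0,0],
    [-50,0,0],
  ],
  roll=[0,0,0,0,0],
)

```text
time: 10.35
position: [0.5121, -0.2445, 0.0582]
tool_rot: [0.064, 1.588, -0.066]
ft_force: [0.9, -0.0, -2.7]
grip_width: 0.283
```

jog_arm(
  claw=[15,15,15,15,15],
  xyz=[
    [-15,0,0],
    [-30,0,0],
    [-50,0,0],
    [-75,0,0],
    [-90,0,0],
  ],
  roll=[0,0,0,0,0],
)

```text
time: 10.85
position: [0.5145, -0.245, 0.151]
tool_rot: [0.063, 1.585, -0.066]
ft_force: [0.3, 0.3, -2.0]
grip_width: 0.283
```

```bash
python3 -c "
from h import *
st(); go([616,104,140],93)"
```

```text
t 10.85 TCP [ 514.5 -245.   151. ] yaw 85.3 F [ 0.3  0.3 -2. ] T [ 0.05  0.07 -0.04] w 24.6 q [-0.18  0.24  0.66  1.76 -0.15  1.21  2.01]
TCP [ 514.5 -245.   151. ] yaw 85.3 down [-0.015 -0.001 -1.   ] shift [  9.  356.2  72.5] roll -7.7
```

jog_arm(
  claw=[15,15,15,15,15],
  xyz=[
    [0,25,5],
    [0,60,12],
    [0,100,20],
    [0,140,28],
    [0,180,36],
  ],
  roll=[-2,-4,-6,-8,-8],
)

```text
time: 11.35
position: [0.5654, -0.0671, 0.1505]
tool_rot: [-0.046, 1.585, 0.045]
ft_force: [-0.6, -0.1, -0.5]
grip_width: 0.29
```

```bash
python3 -c "
from h import *
st(); go([616,104,140],93.5)"
```

```text
t 11.35 TCP [565.4 -67.1 150.5] yaw 93.3 F [-0.6 -0.1 -0.5] T [-0.04  0.1  -0.04] w 25.2 q [-0.39  0.22  0.53  1.75 -0.12  1.21  1.8 ]
TCP [565.4 -67.1 150.5] yaw 93.3 down [-0.015 -0.001 -1.   ] shift [  9.6 168.   60.6] roll -0.2
```

jog_arm(
  claw=[15,15,15,15,15],
  xyz=[
    [0,35,13],
    [0,75,27],
    [0,115,42],
    [5,150,55],
    [10,163,60],
  ],
  roll=[0,0,0,0,0],
)

```text
time: 11.85
position: [0.6165, 0.105, 0.1401]
tool_rot: [-0.049, 1.584, 0.052]
ft_force: [-0.1, 0.5, -0.4]
grip_width: 0.169
```

jog_arm(
  claw=[15,15,15,15,15],
  xyz=[
    [0,0,0],
    [0,0,0],
    [0,0,0],
    [0,0,0],
    [0,0,0],
  ],
  roll=[0,0,0,0,0],
  force=3,
)

```text
time: 12.35
position: [0.6166, 0.1034, 0.1406]
tool_rot: [-0.047, 1.583, 0.05]
ft_force: [-0.6, 0.4, -0.0]
grip_width: 0.173
```

```bash
python3 -c "
from h import *
st(); go([616,104,88],93.5)
d=crop('side','s7.png',130,230,270,370,5)
p,_=last('side'); C=cloud('side',d); X=C*1000
m=(abs(X[...,1]-95)<40)&(abs(X[...,0]-616)<110)&(X[...,2]>12)&(X[...,2]<185)&(p.min(-1)>110)
q=X[m]; print(m.sum(),q.min(0),q.max(0))
for z in range(20,170,20):
    k=abs(q[:,2]-z)<10
    if k.sum()>8: print(z,k.sum(),np.percentile(q[k,0],[3,97]).round(),np.percentile(q[k,1],[3,97]).round())
"
```

```text
t 12.35 TCP [616.6 103.4 140.6] yaw 93.5 F [-0.6  0.4 -0. ] T [ 0.11 -0.03 -0.01] w 15.0 q [-0.56  0.34  0.43  1.62 -0.16  1.22  1.54]
TCP [616.6 103.4 140.6] yaw 93.5 down [-0.013  0.002 -1.   ] shift [52.6  0.5  0.1] roll 0.0Traceback (most recent call last):
  File "<string>", line 7, in <module>
    q=X[m]; print(m.sum(),q.min(0),q.max(0))
                          ~~~~~^^^
    return umr_minimum(a, axis, None, out, keepdims, initial, where)
ValueError: zero-size array to reduction operation minimum which has no identity
```

View pics/s7.png

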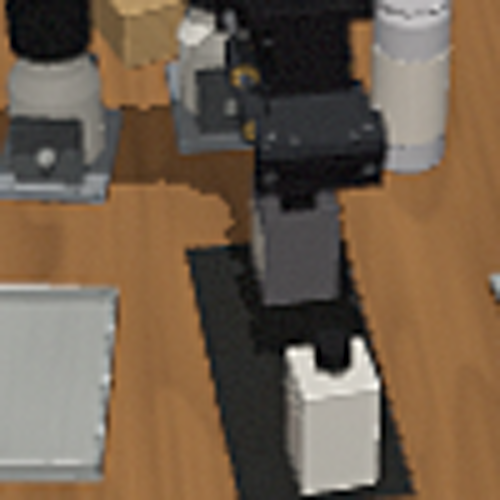

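```bash
python3 b.py; python3 -c "
from h import *
print(ray('side',270+333/5,130+350/5,.098)*1000, ray('side',270+333/5,130+333/5,.108)*1000)
go([616,-100,160],93)"
```

```text
top [415. 192.] rect [ 673. -311.] [22. 67.] 26.0 zmax 94.0 dark 0 
top [360. 193.] rect [ 670. -127.] [16. 49.] 0.4 zmax 42.0 dark 0 
top [324. 204.] rect [630.   6.] [49. 45.] 6.1 zmax 115.0 dark 7 [629.   4. 108.]
top [433. 226.] rect [ 551. -380.] [97. 58.] 15.2 zmax 53.0 dark 11 [ 510. -383.   30.]
side [329. 179.] rect [627. 170.] [40. 54.] 82.9 zmax 88.0 dark 250 [628. 162.  50.]
side [288. 213.] rect [493.  78.] [159.  34.] 70.9 zmax 22.0 dark 0 
side [336. 212.] rect [632.   0.] [48. 52.] 9.1 zmax 117.0 dark 58 [631.  -1. 106.]
side [355. 247.] rect [ 671. -131.] [16. 58.] 2.7 zmax 43.0 dark 0 
side [365. 294.] rect [ 674. -316.] [22. 71.] 26.1 zmax 95.0 dark 0 
side [324. 325.] rect [ 553. -384.] [97. 58.] 15.2 zmax 53.0 dark 69 [ 513. -396.   30.]
t 12.50 TCP [616.5 104.4 140.3] yaw 93.6 F [ 0.   0.4 -0.9] T [ 0.06  0.01 -0.  ] w 14.9 q [-0.56  0.34  0.43  1.62 -0.16  1.22  1.54]
[633.1104593    5.76809351  98.        ] [633.43808188   9.84201556 108.        ]
TCP [616.5 104.4 140.3] yaw 93.6 down [-0.013  0.002 -1.   ] shift [ -20.  -203.9  -13.7] roll 0.6
```

jog_arm(
  claw=[45,45,45,45,45],
  xyz=[
    [-30,0,0],
    [-40,-35,-6],
    [-40,-80,-12],
    [-40,-125,-18],
    [-40,-170,-24],
  ],
  roll=[0,-4,-8,-11,-11],
)

```text
time: 13.0
position: [0.6036, -0.0685, 0.1806]
tool_rot: [-0.199, 1.573, 0.205]
ft_force: [0.2, 0.5, -0.7]
grip_width: 0.487
```

```bash
python3 -c "
from h import *
st(); go([511.5,-393,110],105)"
```

```text
t 13.00 TCP [603.6 -68.5 180.6] yaw 104.7 F [ 0.2  0.5 -0.7] T [ 0.1  -0.01 -0.04] w 42.4 q [-0.34  0.28  0.5   1.62 -0.14  1.28  2.01]
TCP [603.6 -68.5 180.6] yaw 104.7 down [-0.012  0.002 -1.   ] shift [  71.1 -290.9 -170.6] roll -0.3
```

jog_arm(
  claw=[45,45,45,45,45],
  xyz=[
    [0,0,0],
    [0,0,0],
    [0,0,0],
    [0,0,0],
    [0,0,0],
  ],
  roll=[8,16,24,32,40],
)

```text
time: 13.5
position: [0.6035, -0.0687, 0.1807]
tool_rot: [0.351, 1.555, -0.352]
ft_force: [-0.4, 0.3, -0.8]
grip_width: 0.513
```

jog_arm(
  claw=[45,45,45,45,45],
  xyz=[
    [0,0,0],
    [0,0,0],
    [0,0,0],
    [0,0,0],
    [0,0,0],
  ],
  roll=[8,16,24,32,40],
)

```text
time: 14.0
position: [0.6034, -0.0688, 0.1807]
tool_rot: [0.892, 1.391, -0.901]
ft_force: [0.8, -0.3, -0.9]
grip_width: 0.515
```

jog_arm(
  claw=[45,45,45,45,45],
  xyz=[
    [0,0,0],
    [0,0,0],
    [0,0,0],
    [0,0,0],
    [0,0,0],
  ],
  roll=[8,16,24,32,40],
)

```text
time: 14.5
position: [0.6033, -0.0688, 0.1808]
tool_rot: [1.41, 1.071, -1.425]
ft_force: [-0.4, -1.0, 0.1]
grip_width: 0.515
```

jog_arm(
  claw=[45,45,45,45,45],
  xyz=[
    [0,0,0],
    [0,0,0],
    [0,0,0],
    [0,0,0],
    [0,0,0],
  ],
  roll=[8,16,24,32,40],
)

```text
time: 15.0
position: [0.6033, -0.0688, 0.1809]
tool_rot: [1.882, 0.573, -1.903]
ft_force: [0.5, 0.1, -0.1]
grip_width: 0.512
```

jog_arm(
  claw=[45,45,45,45,45],
  xyz=[
    [0,0,0],
    [0,0,0],
    [0,0,0],
    [0,0,0],
    [0,0,0],
  ],
  roll=[8,16,20,20,20],
)

```text
time: 15.5
position: [0.6032, -0.0687, 0.1808]
tool_rot: [2.086, 0.252, -2.111]
ft_force: [0.1, -0.0, 0.4]
grip_width: 0.519
```

```bash
python3 -c "
from h import *
st(); go([511.5,-393,110],105)"
```

```text
t 15.50 TCP [603.2 -68.7 180.8] yaw -76.5 F [ 0.1 -0.   0.4] T [-0.05  0.13 -0.03] w 45.1 q [-0.73  0.4   1.02  1.64 -0.35  1.32 -0.99]
TCP [603.2 -68.7 180.8] yaw -76.5 down [-0.012  0.002 -1.   ] shift [ 71.2 294.3 164. ] roll -1.5
```

jog_arm(
  claw=[45,45,45,45,45],
  xyz=[
    [0,35,20],
    [0,70,40],
    [0,105,60],
    [0,145,80],
    [0,180,100],
  ],
  roll=[-1.5,-1.5,-1.5,-1.5,-1.5],
)

```text
time: 16.0
position: [0.5474, -0.269, 0.1813]
tool_rot: [2.071, 0.279, -2.094]
ft_force: [0.4, 0.1, 0.6]
grip_width: 0.519
```

```bash
python3 -c "
from h import *
st(); go([511.5,-393,110],105)"
```

```text
t 16.00 TCP [ 547.4 -269.   181.3] yaw -74.9 F [0.4 0.1 0.6] T [-0.1   0.14  0.05] w 45.1 q [-0.4   0.41  1.05  1.63 -0.36  1.32 -0.61]
TCP [ 547.4 -269.   181.3] yaw -74.9 down [-0.012  0.002 -1.   ] shift [ 71.4 110.8  66.1] roll 0.1
```

Fine. Continue above C's cap.

jog_arm(
  claw=[45,45,45,45,45],
  xyz=[
    [0,35,20],
    [10,70,45],
    [40,111,66],
    [70,111,66],
    [70,111,66],
  ],
  roll=[0,0,0,0,0],
)

```text
time: 16.5
position: [0.508, -0.3931, 0.1073]
tool_rot: [2.068, 0.282, -2.104]
ft_force: [-0.4, 0.4, -0.5]
grip_width: 0.519
```

```bash
python3 -c "
from h import *
st(); go([511.5,-393,5],105)"
```

```text
t 16.50 TCP [ 508.  -393.1  107.3] yaw -75.1 F [-0.4  0.4 -0.5] T [ 0.02  0.16 -0.  ] w 45.1 q [-0.1   0.56  0.98  1.62 -0.48  1.24 -0.34]
TCP [ 508.  -393.1  107.3] yaw -75.1 down [-0.018  0.006 -1.   ] shift [102.2   1.9  -5. ] roll -0.1
```

jog_arm(
  claw=[45,45,45,45,45],
  xyz=[
    [15,2,-5],
    [45,2,-5],
    [75,2,-5],
    [101,2,-5],
    [101,2,-5],
  ],
  roll=[0,0,0,0,0],
)

```text
time: 17.0
position: [0.5115, -0.3896, 0.0033]
tool_rot: [2.065, 0.29, -2.108]
ft_force: [-0.2, -0.1, -0.2]
grip_width: 0.517
```

```bash
python3 -c "
from h import *
st(); go([511.5,-393,5],105)"
```

```text
t 17.00 TCP [ 511.5 -389.6    3.3] yaw -74.9 F [-0.2 -0.1 -0.2] T [-0.06  0.15  0.02] w 45.0 q [-0.05  0.68  0.89  1.69 -0.57  1.09 -0.29]
TCP [ 511.5 -389.6    3.3] yaw -74.9 down [-0.022  0.01  -1.   ] shift [-1.8  3.3  0.9] roll 0.1
```

jog_arm(
  claw=[20,15,15,15,15],
  xyz=[
    [-2,3,1],
    [-2,3,1],
    [-2,3,1],
    [-2,3,1],
    [-2,3,1],
  ],
  roll=[0,0,0,0,0],
  force=6,
)

```text
time: 17.5
position: [0.5128, -0.3933, 0.0069]
tool_rot: [2.067, 0.289, -2.104]
ft_force: [1.4, -0.6, 4.5]
grip_width: 0.403
```

jog_arm(
  claw=[15,15,15,15,15],
  xyz=[
    [0,0,0],
    [-10,0,0],
    [-20,0,0],
    [-35,0,0],
    [-50,0,0],
  ],
  roll=[0,0,0,0,0],
)

```text
time: 18.0
position: [0.5137, -0.3939, 0.0582]
tool_rot: [2.067, 0.288, -2.104]
ft_force: [-0.5, 0.2, -1.2]
grip_width: 0.285
```

jog_arm(
  claw=[15,15,15,15,15],
  xyz=[
    [-20,0,0],
    [-50,0,0],
    [-80,0,0],
    [-120,0,0],
    [-160,0,0],
  ],
  roll=[0,0,0,0,0],
)

```text
time: 18.5
position: [0.5161, -0.3953, 0.2205]
tool_rot: [2.067, 0.288, -2.104]
ft_force: [0.0, -0.1, -0.2]
grip_width: 0.284
```

```bash
python3 -c "
from h import *
st(); go([615,94,225],93.5)"
```

```text
t 18.50 TCP [ 516.1 -395.3  220.5] yaw -74.9 F [ 0.  -0.1 -0.2] T [-0.06  0.03 -0.04] w 24.7 q [-0.12  0.49  1.03  1.46 -0.41  1.44 -0.39]
TCP [ 516.1 -395.3  220.5] yaw -74.9 down [-0.019  0.009 -1.   ] shift [  -2.1 -446.8 -222.7] roll 11.6
```

jog_arm(
  claw=[15,15,15,15,15],
  xyz=[
    [0,-20,-10],
    [0,-52,-26],
    [0,-90,-45],
    [0,-130,-65],
    [0,-165,-82],
  ],
  roll=[2,5,8,11,11],
)

```text
time: 19.0
position: [0.5525, -0.2125, 0.2221]
tool_rot: [2.171, 0.088, -2.21]
ft_force: [0.4, 1.4, -1.7]
grip_width: 0.284
```

```bash
python3 -c "
from h import *
st(); go([615,94,225],93.5)"
```

```text
t 19.00 TCP [ 552.5 -212.5  222.1] yaw -86.0 F [ 0.4  1.4 -1.7] T [-0.06  0.04 -0.04] w 24.7 q [-0.57  0.36  1.12  1.61 -0.33  1.4  -0.91]
TCP [ 552.5 -212.5  222.1] yaw -86.0 down [-0.018  0.01  -1.   ] shift [  -1.1 -301.4  -83.8] roll 0.5
```

jog_arm(
  claw=[15,15,15,15,15],
  xyz=[
    [-5,-30,-8],
    [-5,-65,-18],
    [-5,-100,-28],
    [-5,-130,-36],
    [-5,-155,-43],
  ],
  roll=[0,0,0,0,0],
)

```text
time: 19.5
position: [0.5847, -0.0529, 0.2289]
tool_rot: [2.171, 0.09, -2.21]
ft_force: [-0.4, -0.4, -1.7]
grip_width: 0.283
```

jog_arm(
  claw=[15,15,15,15,15],
  xyz=[
    [0,-30,-8],
    [0,-65,-18],
    [0,-100,-28],
    [0,-130,-36],
    [0,-145,-40],
  ],
  roll=[0,0,0,0,0],
)

```text
time: 20.0
position: [0.6144, 0.0984, 0.2305]
tool_rot: [2.17, 0.096, -2.208]
ft_force: [0.6, -0.0, -2.1]
grip_width: 0.284
```

```bash
python3 -c "
from h import *
st(); go([615,94,95],93.5)"
```

```text
t 20.00 TCP [614.4  98.4 230.5] yaw -85.7 F [ 0.6 -0.  -2.1] T [-0.04  0.1  -0.01] w 24.7 q [-0.98  0.41  1.04  1.53 -0.37  1.43 -1.41]
TCP [614.4  98.4 230.5] yaw -85.7 down [-0.018  0.012 -1.   ] shift [135.4   6.2  -2.6] roll 0.8
```

jog_arm(
  claw=[15,15,15,15,15],
  xyz=[
    [20,3,-2],
    [50,4,-2],
    [75,4,-2],
    [90,4,-2],
    [90,4,-2],
  ],
  roll=[0,0,0,0,0],
  force=3,
)

```text
time: 20.5
position: [0.6136, 0.0946, 0.1389]
tool_rot: [2.166, 0.094, -2.212]
ft_force: [-0.5, 0.2, -1.8]
grip_width: 0.288
```

```bash
python3 -c "
from h import *
st(); go([615,94,83],93.5)
crop('side','s8.png',100,240,260,400,5)"
```

```text
t 20.50 TCP [613.6  94.6 138.9] yaw -85.8 F [-0.5  0.2 -1.8] T [-0.09  0.17  0.01] w 25.0 q [-0.95  0.48  1.    1.64 -0.43  1.27 -1.36]
TCP [613.6  94.6 138.9] yaw -85.8 down [-0.021  0.011 -1.   ] shift [55.8  1.4 -2.4] roll 0.7
```

View pics/s8.png

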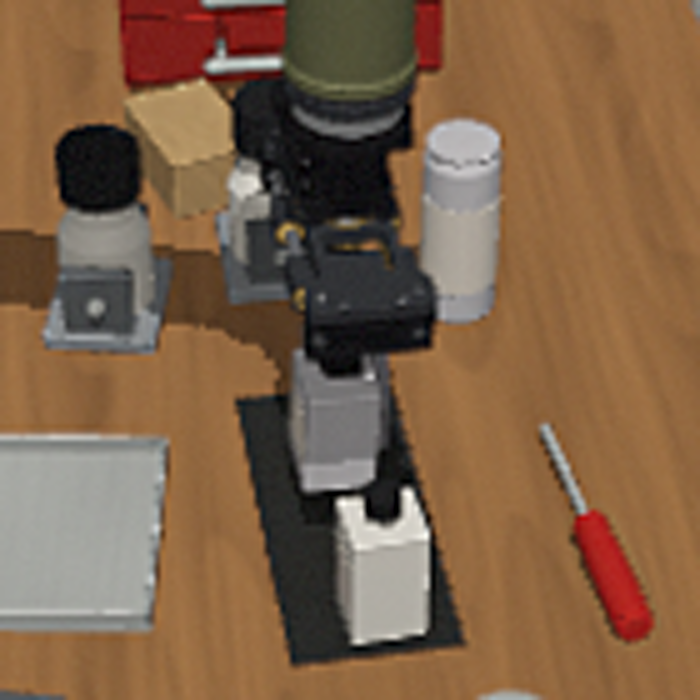

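jog_arm(
  claw=[15,15,15,15,15],
  xyz=[
    [12,0,0],
    [26,0,0],
    [40,0,0],
    [50,0,0],
    [53,0,0],
  ],
  roll=[0,0,0,0,0],
)

```text
time: 21.05
position: [0.6134, 0.0962, 0.0865]
tool_rot: [2.168, 0.096, -2.21]
ft_force: [-0.4, 0.8, 4.9]
grip_width: 0.284
```

jog_arm(
  claw=[15,15,15,15,15],
  xyz=[
    [1,0,0],
    [2,0,0],
    [3,0,0],
    [4,0,0],
    [4,0,0],
  ],
  roll=[0,0,0,0,0],
)

```text
time: 21.55
position: [0.6139, 0.0964, 0.0829]
tool_rot: [2.17, 0.096, -2.209]
ft_force: [0.7, 2.0, 3.8]
grip_width: 0.283
```

```bash
python3 -c "
from h import *
st()"
```

```text
t 21.55 TCP [613.9  96.4  82.9] yaw -85.7 F [0.7 2.  3.8] T [ 0.3   0.04 -0.07] w 24.6 q [-0.92  0.53  0.96  1.7  -0.48  1.18 -1.33]
```

jog_arm(
  claw=[15,15,15,15],
  xyz=[
    [1,0,0],
    [2,0,0],
    [3,0,0],
    [3,0,0],
  ],
  roll=[0,0,0,0],
)

```text
time: 21.95
position: [0.614, 0.0964, 0.0799]
tool_rot: [2.17, 0.096, -2.208]
ft_force: [-0.2, 1.0, 4.2]
grip_width: 0.286
```

jog_arm(
  claw=[45,45,45,45,45],
  xyz=[
    [-1,0,0],
    [-1,0,0],
    [-1,0,0],
    [-1,0,0],
    [-10,0,0],
  ],
  roll=[0,0,0,0,0],
)

```text
time: 22.45
position: [0.613, 0.0961, 0.0888]
tool_rot: [2.166, 0.095, -2.211]
ft_force: [0.4, -0.7, 0.1]
grip_width: 0.51
```

jog_arm(
  claw=[45,45,45,45,45],
  xyz=[
    [-30,0,0],
    [-65,0,0],
    [-100,0,0],
    [-140,0,0],
    [-160,0,0],
  ],
  roll=[0,0,0,0,0],
)

```text
time: 22.95
position: [0.6177, 0.0936, 0.2532]
tool_rot: [2.172, 0.095, -2.207]
ft_force: [-0.0, 0.5, 0.4]
grip_width: 0.52
```

```bash
python3 -c "
from h import *
shot('top')
crop('side','s9.png',120,240,260,400,5)"; python3 b.py
```

```text
top [415. 192.] rect [ 672. -311.] [20. 67.] 26.3 zmax 97.0 dark 0 
top [360. 193.] rect [ 671. -127.] [49. 17.] 88.0 zmax 44.0 dark 0 
top [323. 206.] rect [629.   6.] [48. 46.] 7.3 zmax 114.0 dark 1 [625.  12. 106.]
side [331. 195.] rect [622.  89.] [ 67. 233.] 1.4 zmax 113.0 dark 366 [627. 132.  84.]
side [355. 247.] rect [ 671. -131.] [17. 54.] 0.2 zmax 43.0 dark 0 
side [365. 294.] rect [ 674. -316.] [21. 67.] 25.7 zmax 96.0 dark 0 
t 23.15 TCP [616.3  94.2 249. ] yaw -85.7 F [-0.1  0.2 -0.4] T [-0.02  0.13  0.04] w 45.2 q [-0.97  0.41  1.05  1.49 -0.36  1.46 -1.41]
```

View pics/s9.png

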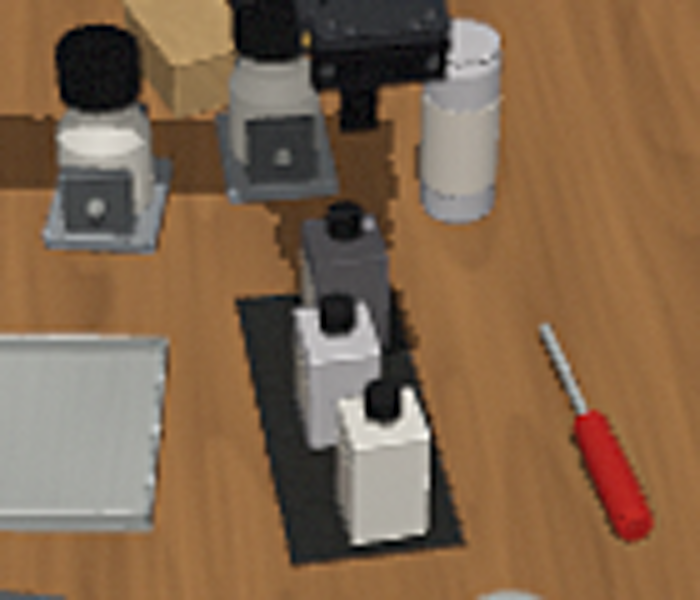

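```bash
python3 -c "
from h import *
go([471,338,175],93.5)
for n in('top','side'):
    p,d=last(n); 
    for x,y in((.594,.387),(.471,.338)):
        c=pix(n,[x,y,.141]); u,v=c.round().astype(int); m=np.zeros(d.shape,np.uint8); m[v-22:v+30,u-25:u+25]=(p[v-22:v+30,u-25:u+25].max(-1)<70)
        k,l,s,ce=cv2.connectedComponentsWithStats(m); i=1+s[1:,4].argmax(); print(n,c.round(1),s[i])
        C=cloud(n,d)[l==i]*1000; t=C[C[:,2]>136]; print(len(t),t.mean(0),t.min(0),t.max(0))
"
```

```text
TCP [616.3  94.2 249. ] yaw -85.7 down [-0.02   0.012 -1.   ] shift [  79.8 -253.   125.2] roll 0.8
top [202.5 210.8] [194 204  19  18 260]
228 [592.04613554 386.63840589 141.97439507] [567.59002906 359.9129935  136.35414116] [616.14839779 414.98270126 149.22780104]
top [216.5 249.6] [208 242  18  17 254]
246 [469.84836586 337.32761426 146.60354305] [438.50167806  24.040691   136.44313953] [ 494.99252515  365.5649386  1352.54386164]
side [313.6 119.5] [ 306   98   33   50 1060]
958 [608.47816151  90.14454684 332.03754948] [  496.63805229 -1099.29614806   136.51046513] [ 641.76322855  411.2024042  1091.50254844]
side [278.8 129.2] [271 125  17  18 262]
146 [471.79564088 313.55424142 154.64591693] [  444.05883907 -1099.29614806   136.3805241 ] [ 499.21562609  367.77300286 1091.50254844]
```

jog_arm(
  claw=[87,87,87,87,87],
  xyz=[
    [0,-32,24],
    [0,-66,52],
    [0,-105,80],
    [0,-140,104],
    [0,-170,120],
  ],
  roll=[0,0,0,0,0],
)

```text
time: 23.65
position: [0.4808, 0.2567, 0.252]
tool_rot: [2.162, 0.098, -2.213]
ft_force: [0.3, 0.1, 0.4]
grip_width: 0.886
```

```bash
python3 -c "
from h import *
st();go([471,338,160],93.5)"
```

```text
t 23.65 TCP [480.8 256.7 252. ] yaw -85.6 F [0.3 0.1 0.4] T [-0.03  0.13  0.02] w 77.1 q [-1.49  0.14  1.07  1.69 -0.15  1.41 -1.89]
TCP [480.8 256.7 252. ] yaw -85.6 down [-0.024  0.011 -1.   ] shift [ 93.1 -80.6   1.4] roll 0.9
```

jog_arm(
  claw=[87,87,87,87,87],
  xyz=[
    [10,-35,1],
    [30,-70,1],
    [60,-81,1],
    [90,-81,1],
    [93,-81,1],
  ],
  roll=[0,0,0,0,0],
)

```text
time: 24.15
position: [0.4677, 0.3369, 0.1549]
tool_rot: [2.15, 0.091, -2.217]
ft_force: [-0.1, -0.5, -0.4]
grip_width: 0.998
```

```bash
python3 -c "
from h import *
st();go([470.5,338,108],93.5)"
```

```text
t 24.15 TCP [467.7 336.9 154.9] yaw -85.5 F [-0.1 -0.5 -0.4] T [-0.09  0.16 -0.  ] w 86.8 q [-1.47  0.33  0.98  1.74 -0.31  1.26 -1.9 ]
TCP [467.7 336.9 154.9] yaw -85.5 down [-0.03   0.004 -1.   ] shift [46.8 -0.6 -4.3] roll 1.0
```

jog_arm(
  claw=[87,87,87,87,87],
  xyz=[
    [12,-1,-4],
    [24,-1,-4],
    [36,-1,-4],
    [47,-1,-4],
    [47,-1,-4],
  ],
  roll=[0,0,0,0,0],
)

```text
time: 24.65
position: [0.4693, 0.3378, 0.1064]
tool_rot: [2.148, 0.089, -2.218]
ft_force: [0.4, 0.2, -0.3]
grip_width: 0.998
```

```bash
python3 -c "
from h import *
st();go([470.5,338,108],93.5)"
```

```text
t 24.65 TCP [469.3 337.8 106.4] yaw -85.5 F [ 0.4  0.2 -0.3] T [-0.1   0.09 -0.02] w 86.8 q [-1.43  0.39  0.95  1.78 -0.36  1.18 -1.86]
TCP [469.3 337.8 106.4] yaw -85.5 down [-0.032  0.002 -0.999] shift [-1.6 -0.1 -1.1] roll 1.0
```

jog_arm(
  claw=[60,50,50,50,50],
  xyz=[
    [-2,0,0],
    [-2,0,0],
    [-2,0,0],
    [-2,0,0],
    [-2,0,0],
  ],
  roll=[0,0,0,0,0],
  force=45,
)

```text
time: 25.15
position: [0.4695, 0.3387, 0.1088]
tool_rot: [2.149, 0.091, -2.218]
ft_force: [-0.8, 1.3, 1.0]
grip_width: 0.672
```

jog_arm(
  claw=[50,50,50,50,50],
  xyz=[
    [0,0,0],
    [4,0,0],
    [8,0,0],
    [12,0,0],
    [13,0,0],
  ],
  roll=[0,0,0,0,0],
)

```text
time: 25.65
position: [0.4696, 0.3388, 0.0975]
tool_rot: [2.15, 0.092, -2.218]
ft_force: [-3.4, -1.9, 14.8]
grip_width: 0.672
```

```bash
python3 -c "
from h import *
st()"
```

```text
t 25.65 TCP [469.6 338.8  97.5] yaw -85.5 F [-3.4 -1.9 14.8] T [-0.49  1.01 -0.03] w 58.5 q [-1.43  0.4   0.94  1.79 -0.38  1.16 -1.85]
```

jog_arm(
  claw=[50,50,50,50,50],
  xyz=[
    [4,0,0],
    [4,0,0],
    [4,0,0],
    [4,0,0],
    [4,0,0],
  ],
  roll=[-6,-13,-20,-27,-34],
)

```text
time: 26.15
position: [0.4704, 0.3393, 0.0975]
tool_rot: [1.81, 0.663, -1.863]
ft_force: [-6.9, -3.6, 24.4]
grip_width: 0.673
```

```bash
python3 -c "
from h import *
st()"
```

```text
t 26.15 TCP [470.4 339.3  97.5] yaw -51.3 F [-6.9 -3.6 24.4] T [-1.14  1.59 -0.12] w 58.5 q [-1.33  0.36  0.82  1.78 -0.32  1.15 -1.3 ]
```

jog_arm(
  claw=[50,50,50,50,50],
  xyz=[
    [4,0,0],
    [4,0,0],
    [4,0,0],
    [4,0,0],
    [4,0,0],
  ],
  roll=[-7,-14,-21,-28,-35],
)

```text
time: 26.65
position: [0.4707, 0.3389, 0.0978]
tool_rot: [1.4, 1.093, -1.437]
ft_force: [-8.5, -5.9, 26.5]
grip_width: 0.671
```

jog_arm(
  claw=[50,50,50,50,50],
  xyz=[
    [4,0,0],
    [4,0,0],
    [4,0,0],
    [2,0,0],
    [0,0,0],
  ],
  roll=[-7,-14,-21,-21,-21],
)

```text
time: 27.15
position: [0.4709, 0.3387, 0.0998]
tool_rot: [1.138, 1.282, -1.163]
ft_force: [-3.4, -2.8, 9.4]
grip_width: 0.675
```

```bash
python3 -c "
from h import *
st()"
```

```text
t 27.15 TCP [470.9 338.7  99.8] yaw 5.0 F [-3.4 -2.8  9.4] T [-0.56  0.76  0.03] w 58.8 q [-1.19  0.32  0.64  1.78 -0.24  1.14 -0.38]
```

jog_arm(
  claw=[50,50,50,50,50],
  xyz=[
    [-4,0,0],
    [-8,0,0],
    [-12,0,0],
    [-16,0,0],
    [-20,0,0],
  ],
  roll=[0,0,0,0,0],
)

```text
time: 27.65
position: [0.4712, 0.3381, 0.1194]
tool_rot: [1.137, 1.282, -1.164]
ft_force: [-2.0, 0.4, -0.0]
grip_width: 0.674
```

```bash
python3 -c "
from h import *
st()
C=cloud('side',shot('side')[1]) 
go([440,140,180],83.5)"
```

```text
t 27.65 TCP [471.2 338.1 119.4] yaw 5.0 F [-2.   0.4 -0. ] T [-0.1   0.15  0.04] w 58.7 q [-1.2   0.3   0.65  1.76 -0.22  1.17 -0.39]
TCP [471.3 338.2 120.1] yaw 5.0 down [-0.034  0.01  -0.999] shift [-60.8 -50.4 194. ] roll -78.5
```

jog_arm(
  claw=[50,50,50,50,50],
  xyz=[
    [-20,0,0],
    [-45,0,0],
    [-60,0,10],
    [-60,-5,40],
    [-60,-15,75],
  ],
  roll=[0,0,0,4,8],
)

```text
time: 28.2
position: [0.4657, 0.2609, 0.1798]
tool_rot: [1.24, 1.213, -1.269]
ft_force: [0.4, 0.4, -0.1]
grip_width: 0.676
```

```bash
python3 -c "
from h import *
st()
go([440,141,70],-6.5)"
```

```text
t 28.20 TCP [465.7 260.9 179.8] yaw -3.1 F [ 0.4  0.4 -0.1] T [-0.15 -0.01 -0.04] w 58.8 q [-1.2   0.13  0.72  1.8  -0.12  1.27 -0.5 ]
TCP [465.7 260.9 179.8] yaw -3.1 down [-0.032  0.01  -0.999] shift [109.5 -15.5 121.9] roll 3.4
```

jog_arm(
  claw=[50,50,50,50,50],
  xyz=[
    [5,-5,40],
    [30,-10,80],
    [60,-16,118],
    [90,-16,122],
    [110,-16,122],
  ],
  roll=[3.4,3.4,3.4,3.4,3.4],
)

```text
time: 28.7
position: [0.4383, 0.1382, 0.0678]
tool_rot: [1.285, 1.183, -1.317]
ft_force: [-0.7, 0.3, -1.0]
grip_width: 0.671
```

```bash
python3 -c "
from h import *
st()
go([440,141,11],-6.5)"
```

```text
t 28.70 TCP [438.3 138.2  67.8] yaw -6.7 F [-0.7  0.3 -1. ] T [-0.07  0.   -0.02] w 58.4 q [-1.11  0.09  0.81  2.09 -0.1   1.02 -0.37]
TCP [438.3 138.2  67.8] yaw -6.7 down [-0.034  0.01  -0.999] shift [56.8  3.3 -2.6] roll -0.2
```

jog_arm(
  claw=[50,50,50,50,50],
  xyz=[
    [15,3,-3],
    [30,3,-3],
    [45,3,-3],
    [54,3,-3],
    [57,3,-3],
  ],
  roll=[0,0,0,0,0],
)

```text
time: 29.2
position: [0.4391, 0.1406, 0.01]
tool_rot: [1.284, 1.182, -1.319]
ft_force: [0.1, 0.4, -0.7]
grip_width: 0.673
```

```bash
python3 -c "
from h import *
st()
go([440,141,10],-6.5)"
```

```text
t 29.20 TCP [439.1 140.6  10. ] yaw -6.8 F [ 0.1  0.4 -0.7] T [-0.06  0.01  0.01] w 58.5 q [-1.07  0.22  0.78  2.12 -0.22  0.91 -0.28]
TCP [439.1 140.6  10. ] yaw -6.8 down [-0.035  0.009 -0.999] shift [-0.1  0.9 -0.6] roll -0.3
```

jog_arm(
  claw=[50,50,68,68,68],
  xyz=[
    [1,0,0],
    [2,0,0],
    [1,0,0],
    [0,0,0],
    [-2,0,0],
  ],
  roll=[0,0,0,0,0],
)

```text
time: 29.7
position: [0.4394, 0.1408, 0.0123]
tool_rot: [1.285, 1.183, -1.319]
ft_force: [0.3, -0.5, -0.2]
grip_width: 0.769
```

jog_arm(
  claw=[70,70,80,87,87],
  xyz=[
    [-10,0,0],
    [-45,0,0],
    [-90,0,0],
    [-140,0,0],
    [-180,0,0],
  ],
  roll=[0,0,0,0,0],
)

```text
time: 30.2
position: [0.4464, 0.1387, 0.1958]
tool_rot: [1.288, 1.182, -1.316]
ft_force: [1.0, 0.9, -0.2]
grip_width: 0.968
```

```bash
python3 -c "
from h import *
st()
p,d=shot('side'); C=cloud('side',d)*1000
m=(abs(C[...,0]-436)<70)&(abs(C[...,1]-102)<85)&(C[...,2]>22)&(C[...,2]<60)&(p.max(-1)<80)
q=C[m]; print(m.sum(),q.mean(0),q.min(0),q.max(0))
go([593.5,386.5,200],-86)"
```

```text
t 30.20 TCP [446.4 138.7 195.8] yaw -6.8 F [ 1.   0.9 -0.2] T [-0.05 -0.04 -0.04] w 84.2 q [-1.17 -0.08  0.8   1.92  0.04  1.3  -0.5 ]
220 [441.63499247 132.04232971  37.95840664] [414.10383082 107.27738297  22.17273299] [469.33115413 168.02932538  45.81587906]
TCP [450.  140.  201.6] yaw -6.8 down [-0.024  0.017 -1.   ] shift [   2.3  113.2 -261.8] roll 79.2
```

jog_arm(
  claw=[87,87,87,87,87],
  xyz=[
    [0,18,-40],
    [0,36,-82],
    [0,55,-125],
    [0,73,-167],
    [0,90,-205],
  ],
  roll=[0,0,0,0,0],
)

```text
time: 30.75
position: [0.5643, 0.3354, 0.2022]
tool_rot: [1.296, 1.181, -1.307]
ft_force: [-0.3, -0.3, 0.5]
grip_width: 0.996
```

```bash
python3 -c "
from h import *
st()
go([593.5,386.5,160],-6)"
```

```text
t 30.75 TCP [564.3 335.4 202.2] yaw -6.7 F [-0.3 -0.3  0.5] T [-0.11  0.03 -0.07] w 86.7 q [-1.13  0.43  0.76  1.47 -0.32  1.38 -0.46]
TCP [564.3 335.4 202.2] yaw -6.7 down [-0.024  0.017 -1.   ] shift [ 42.4  24.1 -53.6] roll -0.7
```

jog_arm(
  claw=[87,87,87,87,87],
  xyz=[
    [0,20,-40],
    [20,24,-54],
    [42,24,-54],
    [42,24,-54],
    [42,24,-54],
  ],
  roll=[0,0,0,0,0],
)

```text
time: 31.25
position: [0.5934, 0.3864, 0.1608]
tool_rot: [1.295, 1.181, -1.308]
ft_force: [-0.1, 0.6, 0.9]
grip_width: 0.998
```

```bash
python3 -c "
from h import *
st()
go([593.5,386.5,108.5],-6)"
```

```text
t 31.25 TCP [593.4 386.4 160.8] yaw -6.8 F [-0.1  0.6  0.9] T [-0.09 -0.03 -0.02] w 86.9 q [-1.09  0.57  0.72  1.38 -0.4   1.35 -0.47]
TCP [593.4 386.4 160.8] yaw -6.8 down [-0.024  0.017 -1.   ] shift [52.3  1.4  0.6] roll -0.8
```

jog_arm(
  claw=[87,87,87,87,87],
  xyz=[
    [14,1,1],
    [28,1,1],
    [42,1,1],
    [52,1,1],
    [52,1,1],
  ],
  roll=[0,0,0,0,0],
)

```text
time: 31.75
position: [0.5916, 0.3856, 0.1063]
tool_rot: [1.292, 1.181, -1.311]
ft_force: [-0.3, 1.1, 0.1]
grip_width: 0.997
```

jog_arm(
  claw=[60,50,50,50,50],
  xyz=[
    [0,0,0],
    [0,0,0],
    [0,0,0],
    [0,0,0],
    [0,0,0],
  ],
  roll=[0,0,0,0,0],
  force=45,
)

```text
time: 32.25
position: [0.5937, 0.3855, 0.1068]
tool_rot: [1.296, 1.178, -1.308]
ft_force: [4.6, 0.8, -2.2]
grip_width: 0.674
```

```bash
python3 -c "
from h import *
st()"
```

```text
t 32.25 TCP [593.7 385.5 106.8] yaw -6.8 F [ 4.6  0.8 -2.2] T [ 0.06 -1.05  0.05] w 58.7 q [-1.08  0.6   0.7   1.43 -0.42  1.26 -0.45]
```

jog_arm(
  claw=[50,50,50,50,50],
  xyz=[
    [0,0,0],
    [4,0,0],
    [8,0,0],
    [12,0,0],
    [13,0,0],
  ],
  roll=[0,0,0,0,0],
)

```text
time: 32.75
position: [0.5939, 0.3856, 0.0968]
tool_rot: [1.297, 1.179, -1.307]
ft_force: [-4.1, -3.0, 13.6]
grip_width: 0.676
```

```bash
python3 -c "
from h import *
st()"
```

```text
t 32.75 TCP [593.9 385.6  96.8] yaw -6.8 F [-4.1 -3.  13.6] T [-0.63  0.94  0.04] w 58.8 q [-1.08  0.61  0.7   1.45 -0.43  1.25 -0.45]
```

jog_arm(
  claw=[50,50,50,50,50],
  xyz=[
    [4,0,0],
    [4,0,0],
    [4,0,0],
    [4,0,0],
    [4,0,0],
  ],
  roll=[-6,-13,-20,-27,-34],
)

```text
time: 33.25
position: [0.5953, 0.3866, 0.0969]
tool_rot: [0.859, 1.425, -0.846]
ft_force: [-0.9, -0.5, 12.3]
grip_width: 0.679
```

jog_arm(
  claw=[50,50,50,50,50],
  xyz=[
    [4,0,0],
    [4,0,0],
    [4,0,0],
    [4,0,0],
    [4,0,0],
  ],
  roll=[-7,-14,-21,-28,-35],
)

```text
time: 33.75
position: [0.5966, 0.3867, 0.0969]
tool_rot: [0.388, 1.559, -0.36]
ft_force: [-2.5, -1.6, 12.2]
grip_width: 0.677
```

jog_arm(
  claw=[50,50,50,50,50],
  xyz=[
    [4,0,0],
    [4,0,0],
    [4,0,0],
    [2,0,0],
    [0,0,0],
  ],
  roll=[-7,-14,-21,-21,-21],
)

```text
time: 34.25
position: [0.5969, 0.3874, 0.0998]
tool_rot: [0.104, 1.585, -0.067]
ft_force: [-1.9, -0.6, 8.7]
grip_width: 0.675
```

```bash
python3 -c "
from h import *
st()"
```

```text
t 34.25 TCP [596.9 387.4  99.8] yaw 83.7 F [-1.9 -0.6  8.7] T [-0.32  0.54  0.02] w 58.7 q [-0.87  0.54  0.39  1.43 -0.24  1.21  1.01]
```

jog_arm(
  claw=[50,50,50,50,50],
  xyz=[
    [-4,0,0],
    [-8,0,0],
    [-12,0,0],
    [-16,0,0],
    [-20,0,0],
  ],
  roll=[0,0,0,0,0],
)

```text
time: 34.75
position: [0.5968, 0.3868, 0.1194]
tool_rot: [0.104, 1.586, -0.068]
ft_force: [0.1, -0.4, -0.2]
grip_width: 0.674
```

```bash
python3 -c "
from h import *
st()
go([432,62,185],-6.5)"
```

```text
t 34.75 TCP [596.8 386.8 119.4] yaw 83.7 F [ 0.1 -0.4 -0.2] T [0.09 0.13 0.07] w 58.6 q [-0.87  0.53  0.39  1.42 -0.23  1.24  1.01]
TCP [596.8 386.8 119.4] yaw 83.7 down [-0.016  0.024 -1.   ] shift [ -70.7 -339.3 -129.7] roll -89.8
```

jog_arm(
  claw=[50,50,50,50,50],
  xyz=[
    [-35,0,0],
    [-70,0,0],
    [-80,-20,-8],
    [-80,-55,-22],
    [-80,-95,-38],
  ],
  roll=[0,0,6,13,20],
)

```text
time: 35.25
position: [0.5498, 0.2946, 0.1983]
tool_rot: [0.379, 1.56, -0.347]
ft_force: [-1.0, -0.7, 0.3]
grip_width: 0.676
```

```bash
python3 -c "
from h import *
st()
go([432,62,190],-6.5)"
```

```text
t 35.25 TCP [549.8 294.6 198.3] yaw 63.5 F [-1.  -0.7  0.3] T [-0.07  0.01  0.05] w 58.8 q [-0.92  0.3   0.49  1.57 -0.17  1.32  0.71]
TCP [549.8 294.6 198.3] yaw 63.5 down [-0.014  0.024 -1.   ] shift [   4.3 -260.8   -1.8] roll 70.0
```

jog_arm(
  claw=[50,50,50,50,50],
  xyz=[
    [0,-35,0],
    [0,-70,0],
    [0,-105,0],
    [0,-140,0],
    [0,-165,0],
  ],
  roll=[7,14,21,28,35],
)

```text
time: 35.75
position: [0.4756, 0.1444, 0.1957]
tool_rot: [0.854, 1.428, -0.832]
ft_force: [-0.4, -0.1, -0.4]
grip_width: 0.677
```

```bash
python3 -c "
from h import *
st()
go([432,62,190],-6.5)"
```

```text
t 35.75 TCP [475.6 144.4 195.7] yaw 28.2 F [-0.4 -0.1 -0.4] T [-0.07 -0.01 -0.07] w 58.9 q [-0.93  0.    0.61  1.87 -0.03  1.27  0.18]
TCP [475.6 144.4 195.7] yaw 28.2 down [-0.014  0.024 -1.   ] shift [  4.4 -77.3  52.2] roll 34.7
```

jog_arm(
  claw=[50,50,50,50,50],
  xyz=[
    [0,-25,17],
    [0,-50,34],
    [0,-73,48],
    [0,-73,48],
    [0,-73,48],
  ],
  roll=[7,14,21,28,35],
)

```text
time: 36.25
position: [0.4337, 0.0667, 0.1948]
tool_rot: [1.314, 1.177, -1.301]
ft_force: [-0.8, -0.0, -0.3]
grip_width: 0.674
```

```bash
python3 -c "
from h import *
st()
go([436,66,60],-6.5)"
```

```text
t 36.25 TCP [433.7  66.7 194.8] yaw -7.2 F [-0.8 -0.  -0.3] T [-0.12  0.04 -0.06] w 58.6 q [-0.84 -0.16  0.6   1.99  0.06  1.29 -0.39]
TCP [433.7  66.7 194.8] yaw -7.2 down [-0.014  0.026 -1.   ] shift [134.7   4.6   3.7] roll -0.7
```

jog_arm(
  claw=[50,50,50,50,50],
  xyz=[
    [30,4,4],
    [65,4,4],
    [100,4,4],
    [130,4,4],
    [135,4,4],
  ],
  roll=[-0.7,-0.7,-0.7,-0.7,-0.7],
)

```text
time: 36.75
position: [0.4326, 0.0648, 0.0569]
tool_rot: [1.3, 1.184, -1.298]
ft_force: [0.0, -0.4, -0.3]
grip_width: 0.671
```

```bash
python3 -c "
from h import *
st()
go([436,66,8],-6.5)"
```

```text
t 36.75 TCP [432.6  64.8  56.9] yaw -6.6 F [ 0.  -0.4 -0.3] T [-0.16  0.   -0.04] w 58.4 q [-0.83  0.03  0.66  2.15 -0.05  0.98 -0.26]
TCP [432.6  64.8  56.9] yaw -6.6 down [-0.019  0.023 -1.   ] shift [48.8  4.3 -0.6] roll -0.1
```

jog_arm(
  claw=[50,50,50,50,50],
  xyz=[
    [15,4,0],
    [30,4,0],
    [42,4,0],
    [47,4,0],
    [49,4,0],
  ],
  roll=[0,0,0,0,0],
)

```text
time: 37.25
position: [0.4359, 0.0656, 0.008]
tool_rot: [1.3, 1.184, -1.298]
ft_force: [0.0, -0.3, 0.1]
grip_width: 0.673
```

jog_arm(
  claw=[50,50,68,68,68],
  xyz=[
    [0,0,0],
    [0,0,0],
    [0,0,0],
    [0,0,0],
    [-2,0,0],
  ],
  roll=[0,0,0,0,0],
)

```text
time: 37.75
position: [0.4358, 0.0655, 0.0101]
tool_rot: [1.3, 1.184, -1.298]
ft_force: [0.3, -0.0, 0.2]
grip_width: 0.77
```

jog_arm(
  claw=[70,70,70,70,70],
  xyz=[
    [-10,0,0],
    [-45,0,0],
    [-90,0,0],
    [-140,0,0],
    [-180,0,0],
  ],
  roll=[0,0,0,0,0],
)

```text
time: 38.25
position: [0.4399, 0.0609, 0.1937]
tool_rot: [1.304, 1.183, -1.296]
ft_force: [0.7, 0.4, -0.8]
grip_width: 0.804
```

```bash
python3 -c "
from h import *
st()
shot('top'); crop('side','s10.png',90,260,230,420,4)
p,d=last('side'); C=cloud('side',d)*1000
m=((abs(C[...,0]-436)<60)&(abs(C[...,1]-102)<85)&(C[...,2]>30)&(C[...,2]<60)&(p.max(-1)<80)).astype(np.uint8)
k,l,s,_=cv2.connectedComponentsWithStats(m)
for i in range(1,k):
  q=C[l==i]; print(len(q),q.mean(0),q.min(0),q.max(0))
"
```

```text
t 38.25 TCP [439.9  60.9 193.7] yaw -6.6 F [ 0.7  0.4 -0.8] T [-0.07 -0.06  0.01] w 70.0 q [-0.86 -0.14  0.64  1.98  0.06  1.28 -0.36]
201 [441.87935369 134.98817127  39.72117876] [414.55912152 107.69558614  30.46966987] [469.92760978 169.11996122  45.95885279]
211 [438.05511882  61.45194491  39.97343883] [410.69841769  32.22963756  30.03912617] [464.69560442  98.22993268  45.79982828]
```

View pics/s10.png

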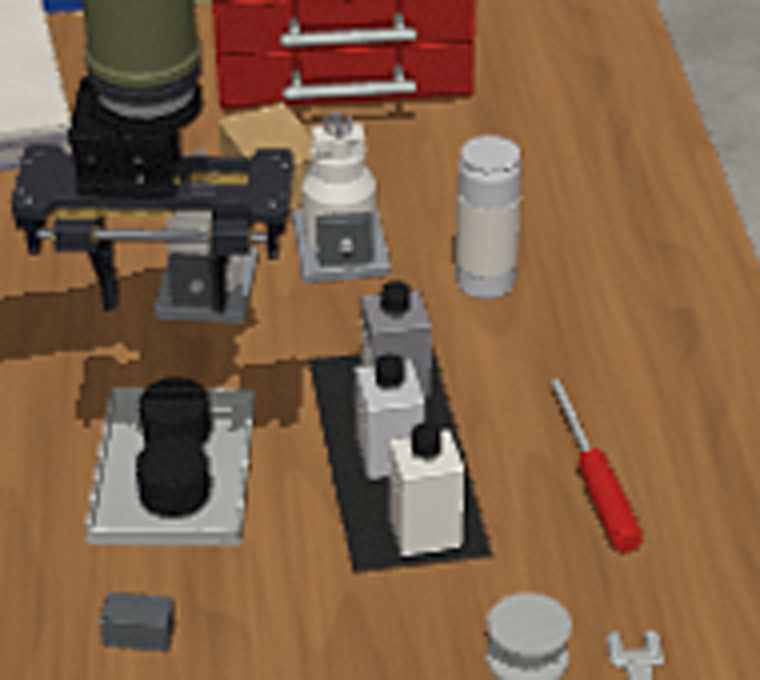

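```bash
python3 -c "
from h import *
print(order.close_job()); st()"
```

```text
the job is handed in; nothing more can be done
None
the job is handed in; nothing more can be done
```

I finished the job and handed it in at about 38 s of robot time. `order.close_job()` gives no verdict, so success rests on my own checks.

- **Bottles:** I lifted each of the three by its screw cap, and the heavy base swung down. I set bottle_a and bottle_c on the mat at about y 184 and 95 mm. Bottle_b was dropped when the grip slackened on the way, but it landed upright on the mat at about (630, 5) mm, so I left it there. I opened the caps only after all three were standing.
- **Caps:** I pressed each cap down about 10–11 mm and turned it anticlockwise 90°. Both lifted off freely, and I set them in the tray.

**Last checks:** The final side picture shows the three bottles upright on the mat, both flasks open, and both caps in the tray. It does not show the mug or the far side of the bench. By depth the caps are at about (441, 137) and (437, 64) mm, against a tray centre of about (436, 102). Their tops read about 40–46 mm, as expected for caps lying flat. The gripper was about 190 mm above the bench, touching nothing.

**Disagreements:**
- The two cameras differed by up to about 5–10 mm in y for some items.
- Setting down bottle_a briefly showed 46 N at the wrist, because the fingertips pressed on its shoulder.
- I judged the bottles' uprightness by eye and did not measure the angle.

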